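Unload the weight box's cover, lever it open and put the weights away

ROBOT

A 7-joint arm with a two-finger parallel gripper is mounted at the origin on a cart in front of the work surface, level with it; the furniture and walls round the work are solid. World frame = base frame: x ahead of the robot, y to its left, z up, the work surface at z = 0. Lengths are in m, angles in rad, forces in N, time in s.
With the tool pointing down it reaches from about 0.425 to 0.925 m from the base axis. Payload 6.8 kg.
Tool frame: the origin (TCP) lies at the very end of the fingers, on their centre line; the grasp point (between the pads) lies 19 mm behind it; y points along the fingers, z is the direction in which the jaws open and shut, and the axes are right-handed (so a half turn about y gives the same grasp; the last joint's range is limited). The gripper opens to 85 mm and grips with 20 to 120 N. Pads are 22 mm wide; open, the fingers measure 114 mm over their backs; the gripper's body (76 mm by 85 mm) begins 54 mm behind the grasp point. The pads swing forward as they close: fully open they stand 13 mm farther back than shut.
Start: joints at [-1.293, 0.477, 0.022, 1.555, -0.011, 1.109, -0.083], TCP at [0.254, 0.625, 0.231] pointing down, gripper open.
Joint ranges: [-2.96, 2.96], [-0.34, 2.1], [-1.41, 1.46], [0.24, 2.44], [-1.37, 4.51], [0.17, 1.92], [-2.96, 2.96]. Speed limits (rad/s): [2.39, 2.39, 3.14, 3.14, 3.14, 3.14, 3.14].

INTERFACE

Orientations are given as a rotation vector (axis times angle).
In Python, from bench import r gives the robot as it stands.
- The arm moves only by the tool drive_tool, never from a script. Its argument "series" is a list of rows, each a list of 7 numbers: the shift along the tool's x, y, z in mm, then the turn, a rotation vector about the tool's x, y, z in degrees, then the finger opening in mm, from 0 to 85.4. In form: [[tx, ty, tz, wx, wy, wz, grip], ...]. A call has 1 to 5 rows; each row is the pose to reach, as a shift and turn from the pose measured when the call began, along the tool's axes at that moment; what a row does not reach only later rows make up. A row lasts 1/10 s, in which the tool goes at most 50 mm and 8.59 degrees, less where a joint would pass 70% of its speed; a pose out of reach is approached as far as the arm can. A call with a gripper value outside its range is refused whole. The fingers move at their own pace and stop on an object; "squeeze" is the grip in N (left out, the last holds). Time passes only in rows, so rows that repeat a pose let the fingers close. It gives the time, the measured TCP pose, the force and the opening at its end, in the units of the state.
- r.get_obs(): the state, without advancing time (a new reading comes with each control period).
- r.grab_frame(name): name is "side" or "top" or "wrist"; returns a dict with "frame" (400x640x3 uint8, blue, green, red), "intrinsics" (3x3 intrinsics, pixels), "distortion" ([k1, k2, p1, p2, k3] as OpenCV has them; the pictures are not rectified), "rvec" (rotation vector, rad) and "tvec" (3), from world to camera coordinates, as OpenCV has them. Camera axes: x right, y down, z forward; pixel columns grow to the right and rows downward; lengths in m; the calibration is good to about 2 mm. A picture is of the moment at which its call begins. There is no depth.
- r.hand_in(): hands the job in, once; it reports no verdict.
The state is a dict: "clock": time; "joints": joint angles; "qvel": joint speeds; "tau": joint torques, N m; "tcp_pos": TCP position; "orientation": TCP orientation; "contact_force": force on the tool from outside, world axes, zero at the start; "moment": the same for the moment, N m; "grip_width": finger opening in m.
Only numpy, scipy, OpenCV 4.12 (cv2) and the standard library are available. Lean on these libraries where they do the work, as an engineer would, in place of code of your own. Each camera call takes 0.05 s, during which the arm holds its last target.

TASK

Put the calibration weights away: lift the steel canister by its handle off the weight box and stand it wholly on the round cork mat beside, then use the blade of the spatula in the slot to lever the box's cover open. Lay the spatula back flat in the middle of the red tray, put every brass weight that is out (there are two or three) into the box and shut the cover fully. Keep the canister upright all the time and do not disturb the tin, the jar or the eraser.

Things in the scene. Friction and masses are not known exactly. Their poses are not given: they have to be found in the camera images.
- weight_box: Grey steel box fixed to the table, 130 mm deep (its x axis) x 160 mm wide (its y axis) x 60 mm high, closed by a 6 mm aluminium cover, so 66 mm in all. Origin: centre of the underside; z up. Its front, with the pry slot, faces its -x; the cover's hinge is along its top edge at +x. Walls 6 mm; the well inside measures 118 x 148 mm and its lined floor is 24.5 mm above the table, 35 mm below the cover. The box's position and yaw change from start to start.
- slot (a point): Outer middle of the pry slot in the box's front wall, right under the cover's front edge: an opening 46 mm wide and 10 mm high (50 to 60 mm above the table) through the 6 mm wall; this point is 55 mm above the table. A blade pushed in along the box's +x comes under the cover. The cover is flush with the box on every side, has no handle and is too wide to be gripped.
- cover (a joint): Angle of the hinged cover in rad: 0 shut, growing as it opens, stop at 1.75 (leaning 10 degrees back past upright). Plain aluminium plate 130 x 160 x 6 mm, 0.13 kg. Its stiff hinge (about 0.2 N m of friction) holds it at any angle, so it takes about 2 to 3 N at the front edge to raise or shut it, and it must be pushed all the way both ways.
- cover_hinge (a point): Middle of the cover's hinge line (along the box's y axis), 60 mm above the table, level with the underside of the shut cover and 130 mm behind the cover's front edge.
- well_floor (a point): Centre of the lined floor of the well, just over the lining, 25.5 mm above the table; axes as those of weight_box.
- canister: Closed round steel canister, 76 mm across and 80 mm high to its shoulder (a low domed top to 91 mm), with a rigid arched handle over it, 0.35 kg. It starts standing on the cover of the box. Origin: centre of its underside; z up.
- canister_grip (a point): Centre of the canister's black handle bar, 135 mm above its underside: the bar is 52 mm long (along the canister's y axis), 12 mm thick and 12 mm high, its top at 141 mm; about 44 mm of free space between the bar and the domed top. The handle's thin steel wires go down from the bar's two ends.
- cork_mat: Round flat cork mat, 150 mm across and 5 mm thick, fixed on the table beside the box, off its +y end. Origin: centre of its underside.
- spatula: Flat laboratory spatula, 160 mm long, 50 g, lying flat along its x axis. Blue handle of square section 12 x 12 mm, from x = -65 to +30 mm; stiff steel blade 16 mm wide and 3 mm thick from x = +30 to +95 mm, its mid-plane 6 mm above the underside of the handle. Origin: on the underside of the handle; the centre of mass is about 3 mm behind it (-x). It starts on the red tray.
- blade_tip (a point): Middle of the spatula's blade end, 95 mm from its origin, in the blade's mid-plane.
- red_lid_tray: Flat red plastic lid used as a tool tray, about 147 x 150 mm and 4 mm thick where things lie, with a pull tab on its -y side; fixed. Origin: on its underside, 15 mm towards -y from the middle.
- tray_middle (a point): Middle of the red tray's upper surface, 4 mm above the table.
- gooseneck_lamp: Fixed black lamp between box and tray, always at x 0.71, y 0.08 m in the room. Foot at x 0.91, y 0.13; the neck comes towards the robot, 165 mm high at x 0.65, y 0.04, highest (201 mm) at x 0.58, y 0, then down at x 0.50, y -0.02 to the head at x 0.48, y 0.06 (40 to 80 mm high). Carry things over it. A fixed balance, 344 mm high, fills the right side beyond y = -0.53.
- pin_tin: Bystander: round tin, 67 mm across, 25 mm high. Origin: centre of its underside.
- white_jar: Bystander: white screw-top jar, 68 mm across, 66 mm high. Origin: centre of its underside.
- eraser: Bystander: green and white eraser, 21 x 42 x 13 mm, near the lamp head (not the one at the back of the table). Origin: centre of its underside.
- weight_a: Brass calibration weight of 100 g, round, 22 mm across, 30 mm high with a knob on top (for contact its side is nearly straight or tapers slightly up to the knob); stands upright on the table to the left. Origin: centre of its underside; z towards the knob. May be absent.
- weight_b: Brass calibration weight of 100 g, round, 22 mm across, 30 mm high with a knob on top (for contact its side is nearly straight or tapers slightly up to the knob); stands upright on the table to the left. Origin: centre of its underside; z towards the knob. May be absent.
- weight_c: Brass calibration weight of 50 g, round, 18 mm across, 24 mm high with a knob on top (for contact its side is nearly straight or tapers slightly up to the knob); stands upright on the table to the left. Origin: centre of its underside; z towards the knob. May be absent.
- weight_d: Brass calibration weight of 50 g, round, 18 mm across, 24 mm high with a knob on top (for contact its side is nearly straight or tapers slightly up to the knob); stands upright on the table to the left. Origin: centre of its underside; z towards the knob. May be absent.

How it is judged:
By the outcome, as a careful person would: the job done as asked, in the order asked, and still so for the second after the job is handed in, with the robot touching nothing.
Of weight_a, weight_b, weight_c, weight_d only 2 to 3 are there at a start; the rules pass over those that are not, and their reading is None.
At some moment in a run one of weight_a, weight_b, weight_c, weight_d, spatula may be knocked a few centimetres aside while the robot is not near it.
It also fails if it takes over 210 s, if anything falls off the work surface, if the arm or the gripper's body presses on something with over 40 N, if the wrist force passes 120 N, or if a joint passes its speed limit or range.

## Working session

There is one attempt and no reset: what is moved stays moved. The work goes in short steps, Python scripts to look and compute and a tool call to move; the robot and the scene stay as the last step left them, time stands still between calls to the robot, and variables do not carry over. Pictures are saved under pics/ and viewed, and the job is handed in when it is done.

Besides the shell and the picture viewer there is one more tool, called after "Call:" as name(argument=value, ...) on one line, values as JSON. drive_tool: Moves the arm, as the interface text tells. Its arguments: {"type":"object","properties":{"series":{"type":"array","items":{"type":"array","items":{"type":"number"}}},"squeeze":{"type":"number"}},"required":["series"]}

```bash
ls; mkdir -p pics; cat > h.py <<'E'
import numpy as np,cv2
from scipy.spatial.transform import Rotation as R
from bench import r
def snap(name,fn):
    d=r.grab_frame(name); cv2.imwrite(f'pics/{fn}.png',d['frame']); np.savez(f'pics/{fn}.npz',K=d['intrinsics'],D=d['distortion'],rv=d['rvec'],tv=d['tvec']); return d
def load(fn): return np.load(f'pics/{fn}.npz')
def ray(c,uv):
    p=cv2.undistortPoints(np.array([[uv]],float),np.array(c['K']),np.array(c['D']))[0,0]
    Rm=cv2.Rodrigues(np.array(c['rv'],float))[0]; t=np.array(c['tv'],float).ravel()
    return -Rm.T@t, Rm.T@np.array([p[0],p[1],1.])
def atz(fn,uv,z):
    o,d=ray(load(fn),uv); return o+d*(z-o[2])/d[2]
def proj(fn,P):
    c=load(fn); return cv2.projectPoints(np.array(P,float).reshape(-1,3),c['rv'],c['tv'],c['K'],c['D'])[0][:,0]
def crop(fn,x0,y0,x1,y1,s,out):
    im=cv2.imread(f'pics/{fn}.png')[y0:y1,x0:x1]; cv2.imwrite(f'pics/{out}.png',cv2.resize(im,None,fx=s,fy=s,interpolation=cv2.INTER_CUBIC))
def st():
    o=r.get_obs(); print('t',round(o['clock'],2),'tcp',np.round(o['tcp_pos'],4),'F',np.round(o['contact_force'],1),'w',round(o['grip_width'],4)); print(np.round(R.from_rotvec(o['orientation']).as_matrix(),3).tolist(),'q',np.round(o['joints'],2)); return o
E
python3 - <<'E'
from h import *
st()
for n in ['side','top','wrist']:
    d=snap(n,n+'0')
    Rm=cv2.Rodrigues(np.array(d['rvec'],float))[0]; print(n,-Rm.T@np.ravel(d['tvec']))
E
```

```text
pics
t 0.0 tcp [0.2538 0.6248 0.2303] F [ 0.9 -0.2 -0.4] w 0.0856
[[0.926, -0.001, 0.376], [-0.376, -0.002, 0.926], [0.0, -1.0, -0.002]] q [-1.29  0.48  0.02  1.56 -0.01  1.11 -0.08]
side [ 0.51322522 -1.06416635  0.87279609]
top [ 0.33835449 -0.0224156   1.36670381]
wrist [0.18513912 0.65271284 0.37372352]
```

View pics/top0.png

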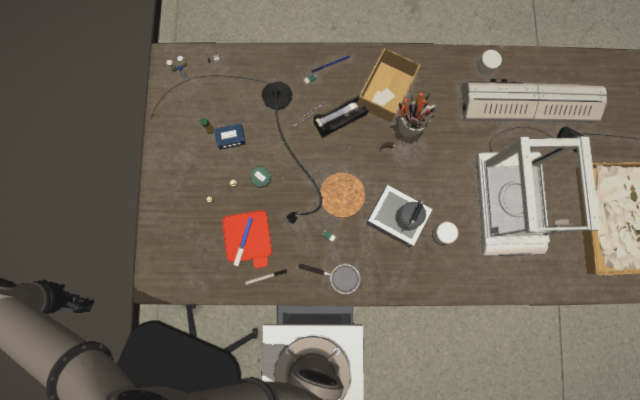

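View pics/side0.png

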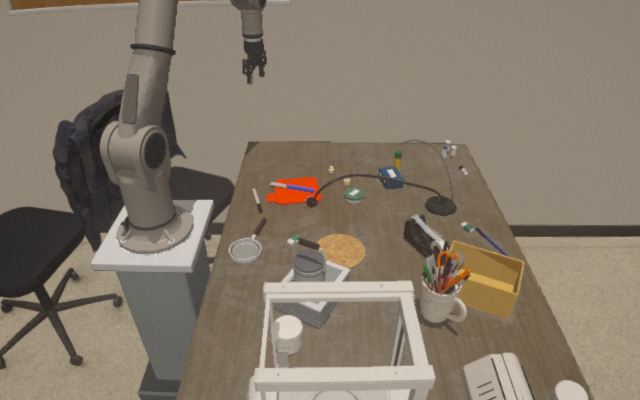

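View pics/wrist0.png

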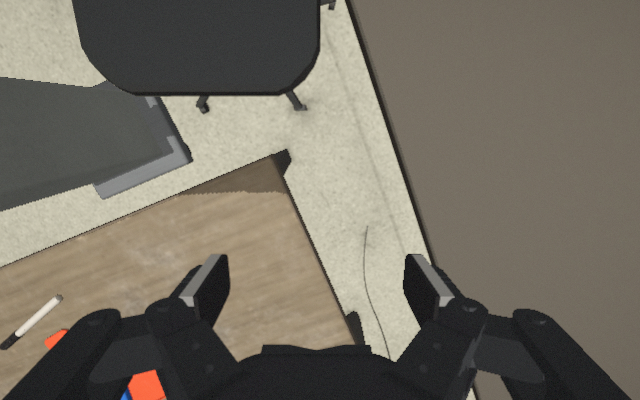

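```bash
python3 - <<'E'
from h import *
crop('top0',185,160,315,290,5,'c1'); crop('top0',310,160,470,280,5,'c2'); crop('side0',240,150,390,340,3,'c3')
for uv in [(233,184),(209,200),(260,178),(447,233),(330,236)]: print(uv,np.round(atz('top0',uv,0.01),3))
E
```

```text
(233, 184) [0.601 0.265 0.01 ]
(209, 200) [0.547 0.342 0.01 ]
(260, 178) [0.621 0.177 0.01 ]
(447, 233) [ 0.443 -0.432  0.01 ]
(330, 236) [ 0.432 -0.053  0.01 ]
```

View pics/c1.png

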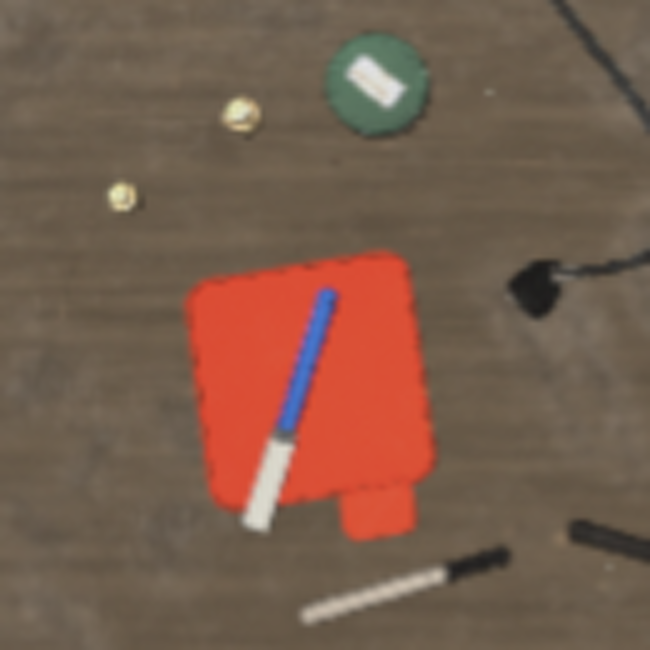

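View pics/c2.png

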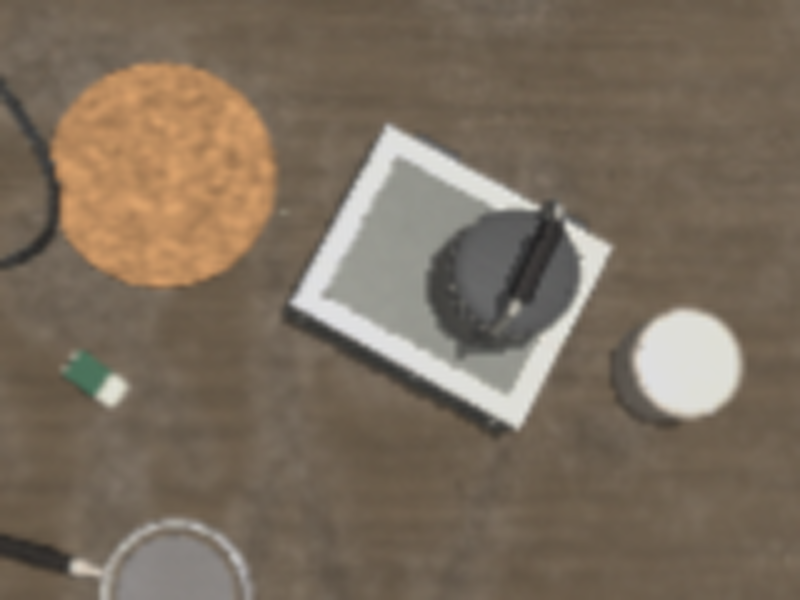

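View pics/c3.png

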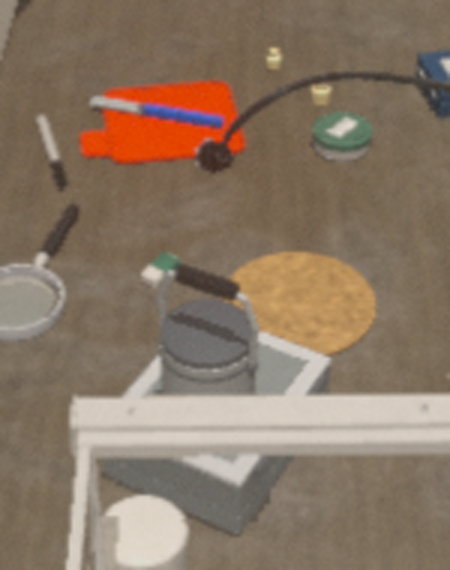

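```bash
python3 - <<'E'
from h import *
def p2(u,v,z,off=(310,160),s=5): return atz('top0',((u+.5)/s-.5+off[0],(v+.5)/s-.5+off[1]),z)
C=[p2(u,v,.066) for u,v in [(388,125),(612,247),(518,430),(290,305)]]
for a in range(4): print('corner',C[a].round(4),'len',np.linalg.norm(C[a]-C[(a+1)%4]).round(4))
c=sum(C)/4; print('ctr',c.round(4))
# box +x: from front edge (2,3 corners) to back (0,1)
d=(C[0]+C[1]-C[2]-C[3]); y=(C[0]+C[3]-C[1]-C[2]); print('yaw from x',np.degrees(np.arctan2(d[1],d[0])),'from y',np.degrees(np.arctan2(-y[0],y[1])))
a=p2(552,212,.207);b=p2(500,315,.207); 
h1=p2(553,225,.207);h2=p2(520,293,.207);print('bar',h1.round(4),h2.round(4),np.linalg.norm(h1-h2),((h1+h2)/2).round(4))
print('cork',p2(163,175,.005).round(4), np.linalg.norm(p2(55,175,.005)-p2(276,175,.005)))
f=lambda u,v,z:p2(u,v,z,(185,160))
print('spat end',f(329,290,.016).round(4),'tip',f(257,527,.012).round(4))
e=f(329,290,.016)-f(257,527,.012);print(np.linalg.norm(e))
T=[f(*q,.004) for q in [(187,285),(407,252),(437,475),(215,510)]]
for t in T: print('tray',t.round(4))
print((sum(T)/4).round(4))
print('w',f(241,113,.03).round(4),f(122,195,.024).round(4),'tin',f(378,84,.025).round(4),'jar',p2(687,364,.066).round(4),'eraser',p2(97,380,.013).round(4),'head',f(535,288,.08).round(4))
E
python3 - <<'E'
from h import *
crop('side0',270,230,370,340,6,'c4')
E
```

```text
corner [ 0.59   -0.2317  0.066 ] len 0.1587
corner [ 0.5132 -0.3706  0.066 ] len 0.1298
corner [ 0.3993 -0.3084  0.066 ] len 0.1596
corner [ 0.4762 -0.1686  0.066 ] len 0.1301
ctr [ 0.4947 -0.2698  0.066 ]
yaw from x -28.809746181068025 from y -28.865056077094913
bar [ 0.5065 -0.3001  0.207 ] [ 0.4684 -0.2805  0.207 ] 0.04287281970627434 [ 0.4874 -0.2903  0.207 ]
cork [ 0.5678 -0.0933  0.005 ] 0.14465606618502252
spat end [0.4895 0.2033 0.016 ] tip [0.3378 0.2459 0.012 ]
0.1576206940972923
tray [0.4936 0.2984 0.004 ]
tray [0.516 0.155 0.004]
tray [0.3717 0.1325 0.004 ]
tray [0.3484 0.2749 0.004 ]
[0.4324 0.2152 0.004 ]
w [0.6028 0.2615 0.03  ] [0.5497 0.3383 0.024 ] tin [0.6232 0.1738 0.025 ] jar [ 0.4402 -0.415   0.066 ] eraser [ 0.433  -0.0501  0.013 ] head [0.4842 0.066  0.08  ]
```

View pics/c4.png

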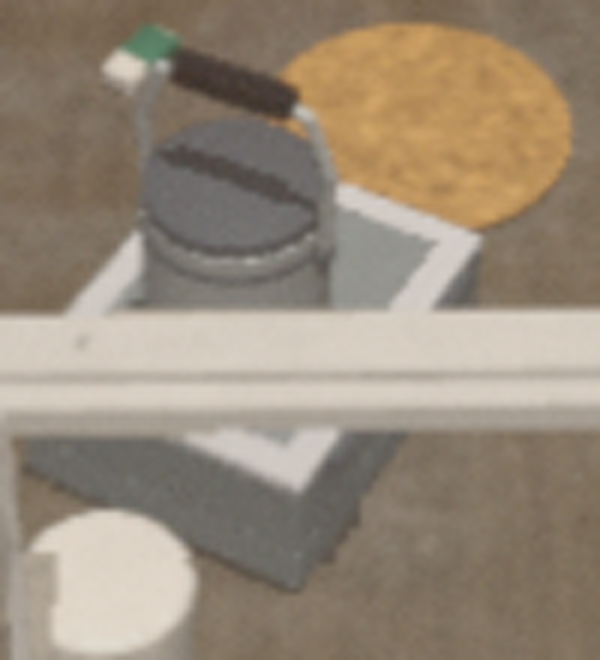

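```bash
cat >> h.py <<'E'
def Rd(a,pitch=0):
    """tool down, jaw z at angle a deg; pitch = turn about tool z (deg)"""
    a=np.radians(a); c,s=np.cos(a),np.sin(a)
    M=np.array([[s,0,c],[-c,0,s],[0,-1,0]])
    return M@R.from_rotvec([0,0,np.radians(pitch)]).as_matrix()
def go(p,Rm):
    o=st(); R0=R.from_rotvec(o['orientation']).as_matrix()
    d=R0.T@(np.array(p)-o['tcp_pos'])*1000; w=R.from_matrix(R0.T@Rm).as_rotvec(degrees=True)
    print('SHIFT',d.round(1),'TURN',w.round(1),'rows>=',max(np.linalg.norm(d)/50,np.linalg.norm(w)/8.59).__round__(1))
E
python3 - <<'E'
from h import *
go([.55,.25,.33],Rd(68)); go([.50,-.2,.33],Rd(63)); 
# triangulate bar ends: side
for q in [(172,58),(298,100)]:
    uv=((q[0]+.5)/6-.5+270,(q[1]+.5)/6-.5+230); print(atz('side0',uv,.201).round(4))
E
```

```text
t 0.15 tcp [0.2539 0.625  0.2306] F [ 0.4 -0.1 -0.1] w 0.0854
[[0.926, -0.0, 0.376], [-0.376, -0.001, 0.926], [0.0, -1.0, -0.001]] q [-1.29  0.48  0.02  1.56 -0.01  1.11 -0.08]
SHIFT [ 415.5  -99.1 -236.1] TURN [ 0.1 -0.1  0. ] rows>= 9.8
t 0.15 tcp [0.2539 0.625  0.2306] F [ 0.4 -0.1 -0.1] w 0.0854
[[0.926, -0.0, 0.376], [-0.376, -0.001, 0.926], [0.0, -1.0, -0.001]] q [-1.29  0.48  0.02  1.56 -0.01  1.11 -0.08]
SHIFT [ 538.5  -98.4 -671.8] TURN [0.1 4.9 0. ] rows>= 17.3
[ 0.4628 -0.2766  0.201 ]
[ 0.5113 -0.3001  0.201 ]
```

Call:
drive_tool(series=[[50, -30, 0, 0, 0, 0, 85], [100, -60, -10, 0, 0, 0, 85], [150, -100, -20, 0, 0, 0, 85], [195, -100, -40, 0, 0, 0, 85], [240, -100, -60, 0, 0, 0, 85]])

```text
clock: 0.65
tcp_pos: [0.4372, 0.4966, 0.3304]
orientation: [-1.548, 0.301, -0.303]
contact_force: [-0.1, 0.6, 0.3]
grip_width: 0.0847
```

Call:
drive_tool(series=[[45, 0, -25, 0, 0, 0, 85], [85, 0, -55, 0, 0, 0, 85], [125, 0, -85, 0, 0, 0, 85], [160, 0, -120, 0, 0, 0, 85], [190, 0, -160, 0, 0, 0, 85]])

```text
clock: 1.15
tcp_pos: [0.5536, 0.2769, 0.3297]
orientation: [-1.549, 0.302, -0.303]
contact_force: [0.2, -1.2, -0.1]
grip_width: 0.085
```

```bash
python3 - <<'E'
from h import *
go([.487,-.289,.28],Rd(63))
E
```

```text
t 1.15 tcp [0.5536 0.2769 0.3297] F [ 0.2 -1.2 -0.1] w 0.085
[[0.927, 0.001, 0.376], [-0.376, 0.001, 0.927], [0.001, -1.0, 0.001]] q [-0.7   0.31  0.18  1.58 -0.06  1.25  0.67]
SHIFT [ 151.    49.2 -549.4] TURN [-0.1  4.9  0. ] rows>= 11.4
```

Call:
drive_tool(series=[[10, 0, -50, 0, 0, 0, 85], [20, 0, -100, 0, 0, 0, 85], [30, 0, -150, 0, 0, 0, 85], [40, 0, -200, 0, 1, 0, 85], [55, 0, -250, 0, 2, 0, 85]])

```text
clock: 1.65
tcp_pos: [0.5103, 0.0307, 0.3294]
orientation: [-1.544, 0.329, -0.33]
contact_force: [0.5, -0.5, -0.1]
grip_width: 0.085
```

Call:
drive_tool(series=[[15, 0, -50, 0, 0, 0, 85], [30, 0, -100, 0, 1, 0, 85], [45, 0, -150, 0, 2, 0, 85], [60, 0, -200, 0, 3, 0, 85], [75, 0, -240, 0, 3, 0, 85]])

```text
clock: 2.15
tcp_pos: [0.48, -0.2173, 0.3292]
orientation: [-1.537, 0.37, -0.372]
contact_force: [1.0, 0.1, -1.2]
grip_width: 0.0852
```

```bash
python3 - <<'E'
from h import *
go([.487,-.289,.28],Rd(63))
E
```

```text
t 2.15 tcp [ 0.48   -0.2173  0.3292] F [ 1.   0.1 -1.2] w 0.0852
[[0.89, 0.001, 0.456], [-0.456, 0.002, 0.89], [0.0, -1.0, 0.002]] q [-0.14  0.15  0.51  1.81 -0.08  1.2   1.49]
SHIFT [ 38.9  49.1 -60.7] TURN [-0.1 -0.1  0. ] rows>= 1.7
```

Call:
drive_tool(series=[[20, 0, -35, 0, 0, 0, 85], [39, 10, -61, 0, 0, 0, 85], [39, 40, -61, 0, 0, 0, 85], [39, 49, -61, 0, 0, 0, 85], [39, 49, -61, 0, 0, 0, 85]])

```text
clock: 2.65
tcp_pos: [0.4862, -0.2881, 0.2786]
orientation: [-1.536, 0.373, -0.368]
contact_force: [0.9, -0.1, 0.8]
grip_width: 0.0848
```

```bash
python3 - <<'E'
from h import *
st(); snap('wrist','w1'); snap('top','t1')
print(proj('w1',[[.5065,-.3001,.207],[.4684,-.2805,.207]]))
E
```

```text
t 2.65 tcp [ 0.4862 -0.2881  0.2786] F [ 0.9 -0.1  0.8] w 0.0848
[[0.89, -0.002, 0.455], [-0.455, 0.003, 0.89], [-0.003, -1.0, 0.002]] q [-0.02  0.28  0.55  1.79 -0.16  1.12  1.68]
[[314.62256082 243.27159345]
 [314.60919463 190.53486904]]
```

View pics/w1.png

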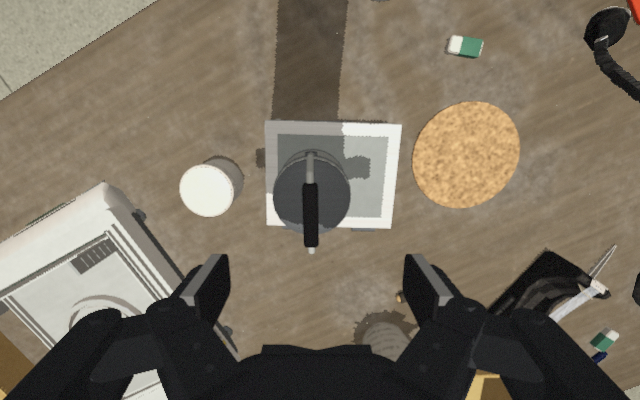

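Call:
drive_tool(series=[[0, 45, -2, 0, 0, 0, 85], [0, 85, -3, 0, 0, 0, 85], [0, 95, -3, 0, 0, 0, 85], [0, 95, -3, 0, 0, 0, 60], [0, 95, -3, 0, 0, 0, 40]], squeeze=60)

```text
clock: 3.25
tcp_pos: [0.4877, -0.2916, 0.1879]
orientation: [-1.537, 0.366, -0.373]
contact_force: [-0.2, 0.0, -0.3]
grip_width: 0.0588
```

Call:
drive_tool(series=[[0, 0, 0, 0, 0, 0, 20], [0, 0, 0, 0, 0, 0, 8], [0, 0, 0, 0, 0, 0, 6], [0, 0, 0, 0, 0, 0, 6], [0, 0, 0, 0, 0, 0, 6]])

```text
clock: 3.75
tcp_pos: [0.4879, -0.2927, 0.189]
orientation: [-1.538, 0.366, -0.375]
contact_force: [-1.6, -2.2, 7.4]
grip_width: 0.0106
```

```bash
python3 - <<'E'
from h import *
st(); snap('wrist','w2'); snap('side','s2');crop('side0',270,230,370,340,6,'c4')
E
```

```text
t 3.75 tcp [ 0.4879 -0.2927  0.189 ] F [-1.6 -2.2  7.4] w 0.0106
[[0.89, 0.006, 0.455], [-0.455, -0.001, 0.891], [0.006, -1.0, 0.002]] q [ 0.02  0.38  0.52  1.89 -0.23  0.93  1.75]
```

View pics/w2.png

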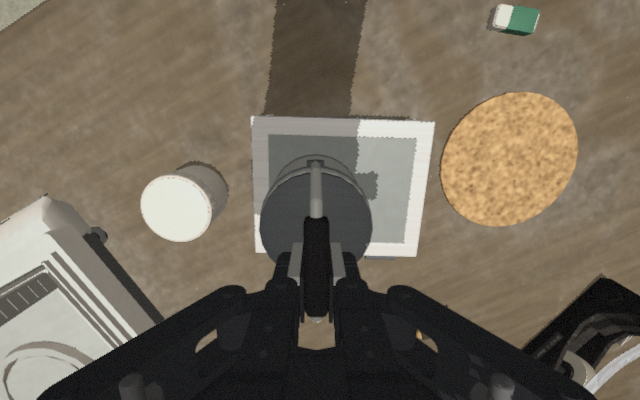

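Call:
drive_tool(series=[[0, -10, 0, 0, 0, 0, 6], [0, -25, 0, 0, 0, 0, 6], [0, -45, 0, 0, 0, 0, 6], [0, -60, 0, 0, 0, 0, 6], [0, -60, 0, 0, 0, 0, 6]])

```text
clock: 4.35
tcp_pos: [0.4883, -0.293, 0.2508]
orientation: [-1.538, 0.363, -0.377]
contact_force: [0.1, -0.5, -3.8]
grip_width: 0.0107
```

```bash
python3 - <<'E'
from h import *
go([.562,-.108,.25],Rd(63)); snap('side','s3');crop('side3' if 0 else 's3',240,180,400,320,5,'c5')
E
```

```text
t 4.35 tcp [ 0.4883 -0.293   0.2508] F [ 0.1 -0.5 -3.8] w 0.0107
[[0.89, 0.009, 0.455], [-0.455, -0.001, 0.891], [0.009, -1.0, 0.003]] q [-0.01  0.3   0.55  1.83 -0.18  1.05  1.71]
SHIFT [-18.6   1.2 198.2] TURN [-0.2 -0.1  0.5] rows>= 4.0
```

View pics/c5.png

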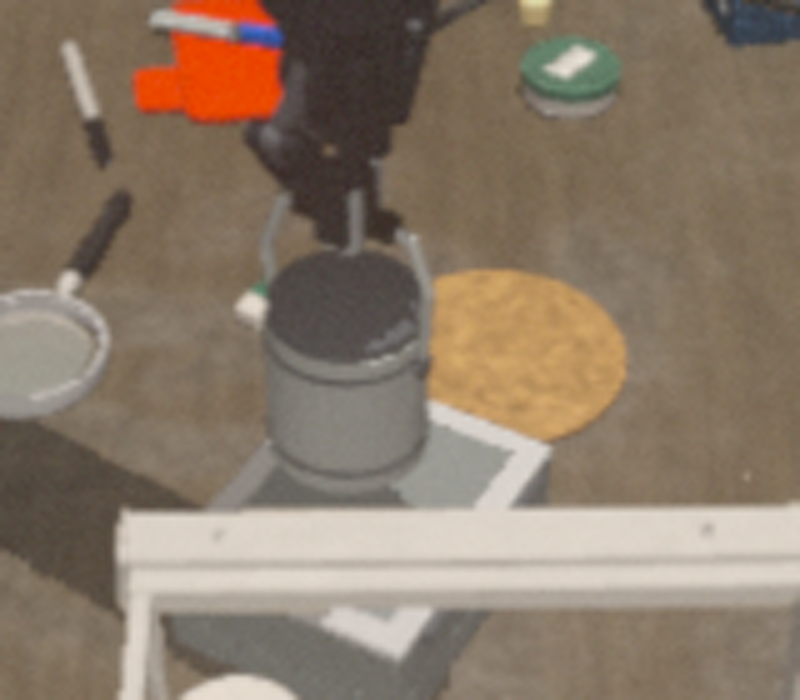

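Call:
drive_tool(series=[[-3, 0, 25, 0, 0, 0, 6], [-7, 0, 60, 0, 0, 0, 6], [-10, 0, 95, 0, 0, 0, 6], [-13, 0, 125, 0, 0, 0, 6], [-15, 0, 155, 0, 0, 0, 6]])

```text
clock: 4.9
tcp_pos: [0.5441, -0.1457, 0.2482]
orientation: [-1.538, 0.366, -0.373]
contact_force: [0.7, -0.1, -4.2]
grip_width: 0.0101
```

Call:
drive_tool(series=[[-2, 0, 20, 0, 0, 0, 6], [-4, 0, 37, 0, 0, 0, 6], [-4, 20, 43, 0, 0, 0, 6], [-4, 45, 43, 0, 0, 0, 6], [-4, 70, 43, 0, 0, 0, 6]])

```text
clock: 5.4
tcp_pos: [0.5595, -0.1048, 0.1762]
orientation: [-1.538, 0.367, -0.371]
contact_force: [0.2, 0.4, -4.3]
grip_width: 0.0103
```

```bash
python3 - <<'E'
from h import *
go([.562,-.108,.13],Rd(63))
E
```

```text
t 5.4 tcp [ 0.5595 -0.1048  0.1762] F [ 0.2  0.4 -4.3] w 0.0103
[[0.891, 0.002, 0.453], [-0.453, 0.0, 0.891], [0.002, -1.0, 0.001]] q [-0.27  0.39  0.44  1.89 -0.21  0.91  1.37]
SHIFT [ 3.6 46.2 -1.8] TURN [-0.1  0.   0.1] rows>= 0.9
```

Call:
drive_tool(series=[[0, 20, -2, 0, 0, 0, 6], [0, 38, -2, 0, 0, 0, 6], [0, 43, -2, 0, 0, 0, 6], [0, 46, -2, 0, 0, 0, 6], [0, 48, -2, 0, 0, 0, 6]])

```text
clock: 5.9
tcp_pos: [0.559, -0.1065, 0.1284]
orientation: [-1.538, 0.367, -0.371]
contact_force: [-0.9, 0.3, -4.2]
grip_width: 0.0107
```

Call:
drive_tool(series=[[0, 2, 0, 0, 0, 0, 6], [0, 3, 0, 0, 0, 0, 6], [0, 4, 0, 0, 0, 0, 6], [0, 4, 0, 0, 0, 0, 6]])

```text
clock: 6.3
tcp_pos: [0.5605, -0.1074, 0.1283]
orientation: [-1.536, 0.365, -0.374]
contact_force: [-9.0, 0.7, 21.2]
grip_width: 0.0103
```

Call:
drive_tool(series=[[0, -1, 0, 0, 0, 0, 6], [0, -1, 0, 0, 0, 0, 20], [0, -1, 0, 0, 0, 0, 40], [0, -1, 0, 0, 0, 0, 50], [0, -1, 0, 0, 0, 0, 50]])

```text
clock: 6.8
tcp_pos: [0.5606, -0.1073, 0.1292]
orientation: [-1.537, 0.364, -0.374]
contact_force: [0.5, -0.6, -0.3]
grip_width: 0.0499
```

Call:
drive_tool(series=[[0, -20, 0, 0, 0, 0, 50], [0, -60, 0, 0, 0, 0, 50], [0, -105, 0, 0, 0, 0, 50], [0, -140, 0, 0, 0, 0, 50], [0, -160, 0, 0, 0, 0, 50]])

```text
clock: 7.3
tcp_pos: [0.5606, -0.1079, 0.2924]
orientation: [-1.536, 0.362, -0.377]
contact_force: [1.3, 1.0, -0.0]
grip_width: 0.0498
```

```bash
python3 - <<'E'
from h import *
st(); snap('side','s4');crop('s4',240,150,400,320,4,'c6');snap('wrist','w4')
# near-box approach pose test etc
B=np.array([.4947,-.2698,0]); ux=np.array([np.cos(np.radians(-28.8)),np.sin(np.radians(-28.8)),0])
print('slot',B-65*ux/1000)
go([.43,.18,.33],Rd(74))
E
```

```text
t 7.3 tcp [ 0.5606 -0.1079  0.2924] F [ 1.3  1.  -0. ] w 0.0498
[[0.891, 0.011, 0.454], [-0.454, 0.001, 0.891], [0.009, -1.0, 0.006]] q [-0.31  0.26  0.48  1.77 -0.13  1.13  1.31]
slot [ 0.43774007 -0.23848601  0.        ]
t 7.4 tcp [ 0.5613 -0.1079  0.2925] F [-0.5 -0.  -0.7] w 0.0503
[[0.891, 0.013, 0.454], [-0.454, 0.001, 0.891], [0.011, -1.0, 0.007]] q [-0.31  0.26  0.48  1.77 -0.13  1.13  1.31]
SHIFT [-247.3  -38.9  197.1] TURN [ -0.3 -11.    0.7] rows>= 6.4
```

View pics/c6.png

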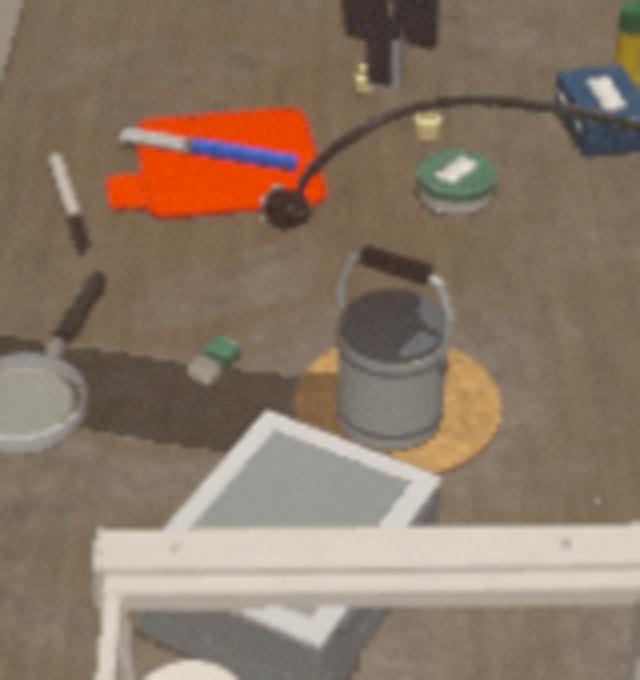

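View pics/w4.png

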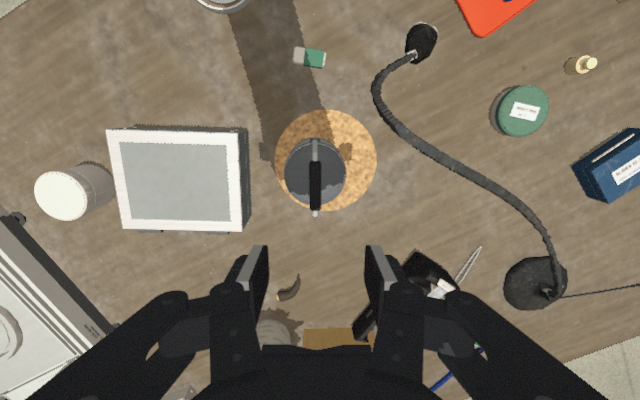

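Call:
drive_tool(series=[[-30, -5, 40, 0, 0, 0, 50], [-60, -5, 75, 0, -4, 0, 50], [-95, -5, 105, 0, -8, 0, 50], [-130, -5, 135, 0, -11, 0, 50], [-165, -5, 155, 0, -11, 0, 50]])

```text
clock: 7.9
tcp_pos: [0.4833, 0.1077, 0.2955]
orientation: [-1.558, 0.208, -0.225]
contact_force: [0.7, -0.4, 0.3]
grip_width: 0.0502
```

```bash
python3 - <<'E'
from h import *
go([.41,.226,.15],Rd(74))
E
```

```text
t 7.9 tcp [0.4833 0.1077 0.2955] F [ 0.7 -0.4  0.3] w 0.0502
[[0.962, 0.011, 0.272], [-0.272, 0.001, 0.962], [0.011, -1.0, 0.004]] q [-0.63  0.1   0.31  1.92 -0.03  1.11  0.99]
SHIFT [-104.3  144.8   93.3] TURN [-0.2  0.2  0.6] rows>= 4.0
```

Call:
drive_tool(series=[[-30, 0, 35, 0, 0, 0, 50], [-65, 15, 70, 0, 0, 0, 50], [-104, 50, 93, 0, 0, 0, 50], [-104, 95, 93, 0, 0, 0.6, 50], [-104, 140, 93, 0, 0, 0.6, 50]])

```text
clock: 8.4
tcp_pos: [0.4084, 0.2272, 0.1528]
orientation: [-1.556, 0.213, -0.213]
contact_force: [1.0, 0.5, -0.4]
grip_width: 0.0499
```

```bash
python3 - <<'E'
from h import *
st(); snap('wrist','w5'); snap('top','t5'); crop('t5',185,160,315,290,5,'c7')
E
```

```text
t 8.4 tcp [0.4084 0.2272 0.1528] F [ 1.   0.5 -0.4] w 0.0499
[[0.963, 0.001, 0.268], [-0.268, 0.004, 0.963], [-0.001, -1.0, 0.004]] q [-0.79  0.24  0.18  2.13 -0.06  0.78  0.72]
```

View pics/w5.png

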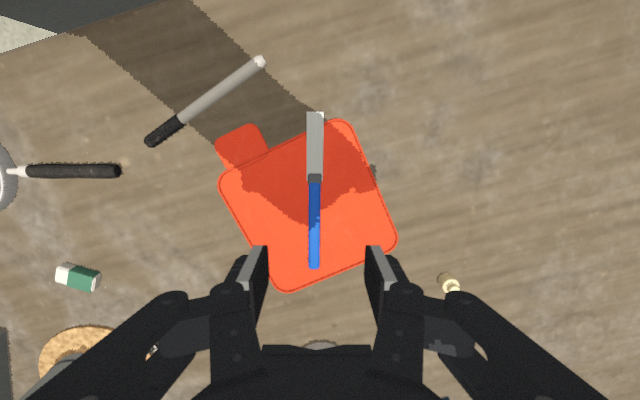

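View pics/c7.png

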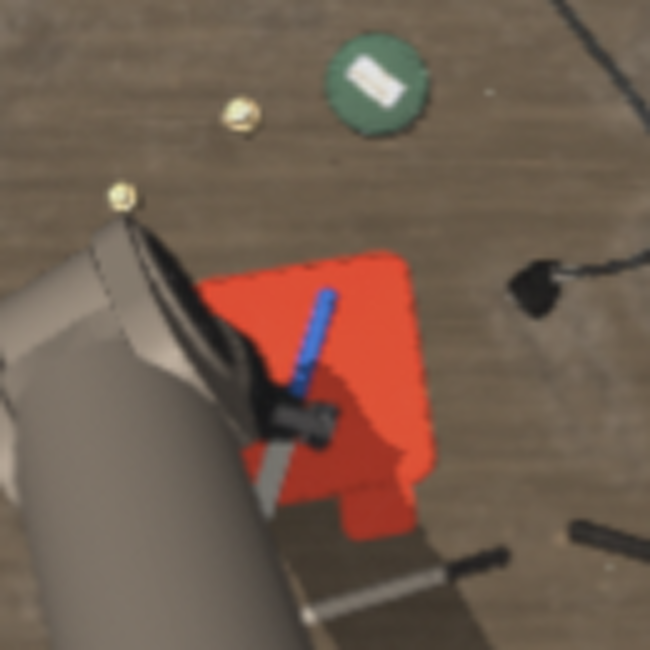

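```bash
python3 - <<'E'
from h import *
for uv,z in [((315,112),.0115),((314.5,178),.016),((313,268),.016)]: print(atz('w5',uv,z).round(4))
a=atz('w5',(314.5,178),.016);b=atz('w5',(313,268),.016); u=(a-b)/np.linalg.norm(a-b); print(np.linalg.norm(a-b),np.degrees(np.arctan2(u[1],u[0])))
g=a-u*.011;print(g); ang=np.degrees(np.arctan2(u[1],u[0]))-90
go([g[0],g[1],.0065],Rd(ang)); print(ang)
E
```

```text
[0.3354 0.2469 0.0115]
[0.3937 0.23   0.016 ]
[0.4864 0.2022 0.016 ]
0.09677470763653638 163.3297160571271
[0.40419886 0.22682538 0.016     ]
t 8.5 tcp [0.4056 0.2231 0.1492] F [-1.  -1.2  0.3] w 0.0499
[[0.963, -0.009, 0.271], [-0.271, -0.004, 0.963], [-0.007, -1.0, -0.007]] q [-0.79  0.24  0.18  2.13 -0.06  0.78  0.72]
SHIFT [ -1.3 142.7   4.2] TURN [ 0.4  0.9 -0.4] rows>= 2.9
73.32971605712709
```

Call:
drive_tool(series=[[0, 50, 2, 0, 1, 0, 50], [0, 95, 3, 0, 1, 0, 50], [0, 125, 3, 0, 1, 0, 50], [0, 137, 3, 0, 1, 0, 50], [0, 137, 3, 0, 1, 0, 45]], squeeze=100)

```text
clock: 9.0
tcp_pos: [0.4054, 0.2251, 0.0122]
orientation: [-1.565, 0.237, -0.223]
contact_force: [-0.2, -0.1, 0.6]
grip_width: 0.0451
```

```bash
python3 - <<'E'
from h import *
for i in range(3):
    st(); snap('wrist','w6')
E
```

```text
t 9.0 tcp [0.4054 0.2251 0.0122] F [-0.2 -0.1  0.6] w 0.0451
[[0.957, -0.01, 0.288], [-0.289, -0.005, 0.957], [-0.008, -1.0, -0.008]] q [-0.74  0.5   0.13  2.2  -0.14  0.46  0.77]
t 9.05 tcp [0.4062 0.2256 0.0132] F [0.3 0.5 0.2] w 0.0448
[[0.957, -0.008, 0.288], [-0.289, -0.004, 0.957], [-0.007, -1.0, -0.006]] q [-0.74  0.5   0.13  2.2  -0.14  0.46  0.77]
t 9.1 tcp [0.4066 0.226  0.0138] F [-0.   0.9  0. ] w 0.045
[[0.957, -0.007, 0.288], [-0.288, -0.003, 0.957], [-0.006, -1.0, -0.005]] q [-0.74  0.49  0.13  2.2  -0.14  0.46  0.77]
```

View pics/w6.png

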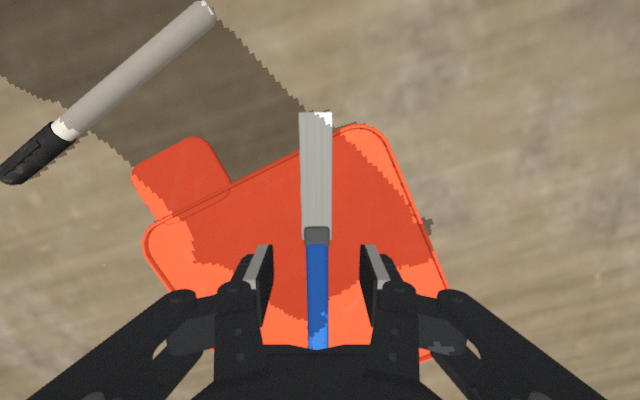

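Call:
drive_tool(series=[[0, 3, 0, 0, 0, 0, 40], [0, 6, 0, 0, 0, 0, 40], [0, 6, 0, 0, 0, 0, 25], [0, 6, 0, 0, 0, 0, 15], [0, 6, 0, 0, 0, 0, 6]])

```text
clock: 9.65
tcp_pos: [0.4068, 0.2262, 0.0085]
orientation: [-1.562, 0.234, -0.225]
contact_force: [-0.8, 0.1, 5.8]
grip_width: 0.0084
```

Call:
drive_tool(series=[[0, 0, 0, 0, 0, 0, 6], [0, 0, 0, 0, 0, 0, 6], [0, 0, 0, 0, 0, 0, 6]])

```text
clock: 9.95
tcp_pos: [0.4068, 0.2262, 0.0086]
orientation: [-1.562, 0.234, -0.225]
contact_force: [-0.0, 0.4, 2.2]
grip_width: 0.0082
```

Call:
drive_tool(series=[[0, -10, 0, 0, 0, 0, 6], [0, -30, 0, 0, 0, 0, 6], [0, -60, 0, 0, 0, 0, 6], [0, -90, 0, 0, 0, 0, 6], [0, -90, 0, 0, 0, 0, 6]])

```text
clock: 10.45
tcp_pos: [0.4095, 0.2277, 0.1023]
orientation: [-1.557, 0.231, -0.229]
contact_force: [1.0, 0.1, -0.7]
grip_width: 0.0083
```

```bash
python3 - <<'E'
from h import *
st(); snap('wrist','w7'); snap('side','s7'); crop('s7',220,120,380,240,5,'c8')
E
```

```text
t 10.45 tcp [0.4095 0.2277 0.1023] F [ 1.   0.1 -0.7] w 0.0083
[[0.957, -0.001, 0.289], [-0.289, 0.002, 0.957], [-0.001, -1.0, 0.002]] q [-0.79  0.33  0.18  2.16 -0.09  0.66  0.73]
```

View pics/w7.png

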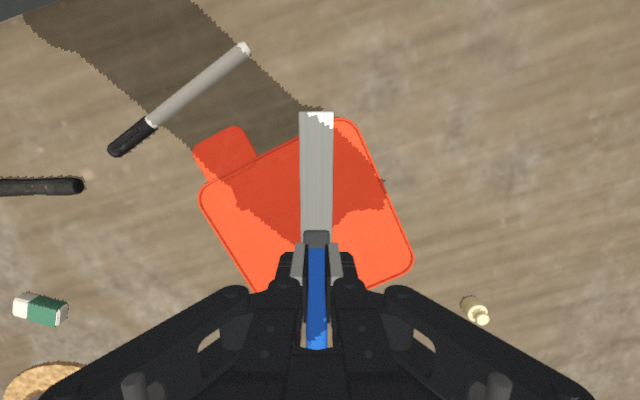

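View pics/c8.png

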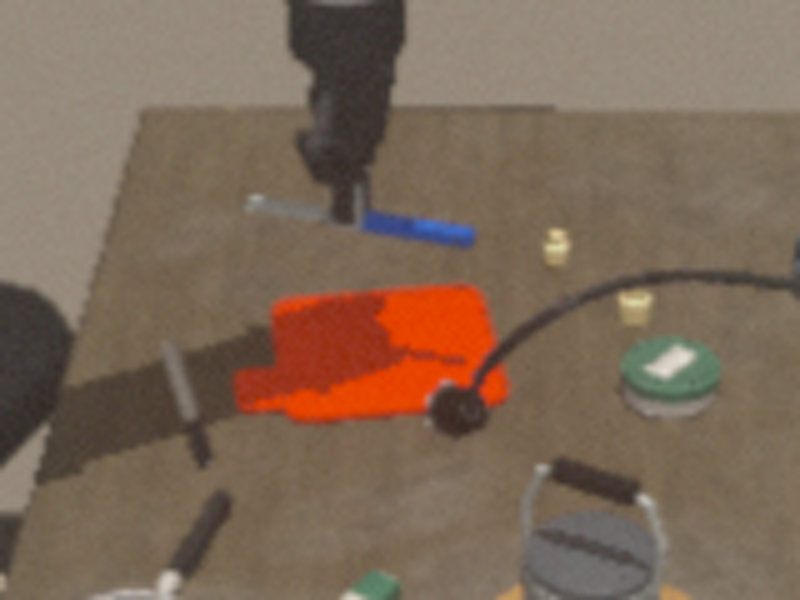

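```bash
python3 - <<'E'
from h import *
o=st(); R0=R.from_rotvec(o['orientation']).as_matrix()
for uv in [(316,112),(316,240)]:
    for dz in (0,.002,.004):
        p=atz('w7',uv,o['tcp_pos'][2]+dz); print(uv,dz,(R0.T@(p-o['tcp_pos'])*1000).round(1))
E
```

```text
t 10.55 tcp [0.4076 0.2267 0.0994] F [ 0.1  0.1 -0.6] w 0.0085
[[0.957, -0.005, 0.288], [-0.288, -0.001, 0.958], [-0.004, -1.0, -0.002]] q [-0.79  0.33  0.17  2.16 -0.1   0.66  0.73]
(316, 112) 0 [-73.3   0.3   1.3]
(316, 112) 0.002 [-73.3  -1.7   1.3]
(316, 112) 0.004 [-73.3  -3.7   1.3]
(316, 240) 0 [-7.8  0.   1.2]
(316, 240) 0.002 [-8.7 -2.   1.2]
(316, 240) 0.004 [-9.6 -4.   1.2]
```

Call:
drive_tool(series=[[5, -50, 0, 0, 8, 0, 6], [10, -100, -5, 0, 16, 0, 6], [20, -150, -15, 0, 24, 0, 6], [30, -190, -30, 0, 32, 0, 6], [35, -200, -60, 0, 40, 0, 6]], squeeze=120)

```text
clock: 11.05
tcp_pos: [0.4273, 0.1608, 0.3033]
orientation: [-1.425, 0.775, -0.775]
contact_force: [0.5, 0.3, -1.2]
grip_width: 0.0083
```

```bash
python3 - <<'E'
from h import *
go([.455,.02,.30],Rd(-6))
E
```

```text
t 11.05 tcp [0.4273 0.1608 0.3033] F [ 0.5  0.3 -1.2] w 0.0083
[[0.545, 0.001, 0.838], [-0.838, 0.002, 0.545], [-0.002, -1.0, 0.002]] q [-0.84  0.03  0.36  1.98 -0.01  1.13  0.1 ]
SHIFT [133.2   2.9 -53.5] TURN [-0.1 39.  -0.1] rows>= 4.5
```

Call:
drive_tool(series=[[25, 0, -10, 0, 8, 0, 6], [55, 0, -20, 0, 16, 0, 6], [85, 0, -35, 0, 24, 0, 6], [110, 0, -45, 0, 32, 0, 6], [133, 0, -53, 0, 40, 0, 6]])

```text
clock: 11.55
tcp_pos: [0.4546, 0.0187, 0.3018]
orientation: [-1.145, 1.305, -1.301]
contact_force: [0.9, 0.7, -0.4]
grip_width: 0.0086
```

```bash
python3 - <<'E'
from h import *
go([.45,-.12,.28],Rd(-46))
E
```

```text
t 11.55 tcp [0.4546 0.0187 0.3018] F [ 0.9  0.7 -0.4] w 0.0086
[[-0.128, -0.001, 0.992], [-0.992, 0.002, -0.128], [-0.002, -1.0, -0.001]] q [-0.68  0.02  0.52  1.99 -0.01  1.13 -0.28]
SHIFT [138.2  21.6  13.3] TURN [ 0.1 38.6 -0.1] rows>= 4.5
```

Call:
drive_tool(series=[[28, 0, 0, 0, 8, 0, 6], [56, 0, 2, 0, 16, 0, 6], [85, 0, 5, 0, 24, 0, 6], [112, 0, 10, 0, 32, 0, 6], [138, 0, 13, 0, 39, 0, 6]])

```text
clock: 12.05
tcp_pos: [0.4491, -0.1209, 0.3005]
orientation: [-0.709, 1.783, -1.778]
contact_force: [-0.3, 0.6, -0.9]
grip_width: 0.0083
```

```bash
python3 - <<'E'
from h import *
go([.42,-.19,.28],Rd(-86)); go([.375,-.204,.15],Rd(-118.8))
E
```

```text
t 12.05 tcp [ 0.4491 -0.1209  0.3005] F [-0.3  0.6 -0.9] w 0.0083
[[-0.728, -0.003, 0.686], [-0.686, 0.001, -0.728], [0.002, -1.0, -0.003]] q [-0.52  0.04  0.69  1.98 -0.03  1.13 -0.64]
SHIFT [68.5 20.5 30.4] TURN [ 0.1 39.3  0.1] rows>= 4.6
t 12.05 tcp [ 0.4491 -0.1209  0.3005] F [-0.3  0.6 -0.9] w 0.0083
[[-0.728, -0.003, 0.686], [-0.686, 0.001, -0.728], [0.002, -1.0, -0.003]] q [-0.52  0.04  0.69  1.98 -0.03  1.13 -0.64]
SHIFT [110.7 150.6  10.2] TURN [ 0.1 72.1  0.2] rows>= 8.4
```

Call:
drive_tool(series=[[14, 0, 6, 0, 8, 0, 6], [28, 5, 12, 0, 16, 0, 6], [42, 10, 18, 0, 24, 0, 6], [56, 15, 24, 0, 32, 0, 6], [68, 20, 30, 0, 40, 0, 6]])

```text
clock: 12.55
tcp_pos: [0.4189, -0.1898, 0.2792]
orientation: [-0.063, 2.2, -2.196]
contact_force: [0.1, -1.1, -0.7]
grip_width: 0.0082
```

```bash
python3 - <<'E'
from h import *
go([.395,-.205,.20],Rd(-118.8)); 
E
```

```text
t 12.55 tcp [ 0.4189 -0.1898  0.2792] F [ 0.1 -1.1 -0.7] w 0.0082
[[-0.999, -0.006, 0.052], [-0.052, 0.001, -0.999], [0.006, -1.0, -0.002]] q [-0.45  0.06  0.79  2.02 -0.05  1.09 -1.16]
SHIFT [24.2 79.3 14.1] TURN [ 0.  31.8  0.3] rows>= 3.7
```

Call:
drive_tool(series=[[12, 20, 5, 0, 8, 0, 6], [24, 40, 10, 0, 16, 0, 6], [36, 60, 14, 0, 24, 0, 6], [46, 80, 14, 0, 32, 0, 6], [50, 100, 10, 0, 32, 0, 6]])

```text
clock: 13.05
tcp_pos: [0.367, -0.2024, 0.1779]
orientation: [-0.498, -1.93, 1.931]
contact_force: [0.4, 0.1, -0.2]
grip_width: 0.0083
```

```bash
python3 - <<'E'
from h import *
go([.3685,-.2004,.10],Rd(-118.8)); 
E
```

```text
t 13.05 tcp [ 0.367  -0.2024  0.1779] F [ 0.4  0.1 -0.2] w 0.0083
[[-0.871, -0.008, -0.49], [0.49, 0.001, -0.872], [0.008, -1.0, 0.003]] q [-0.41  0.15  0.85  2.23 -0.15  0.83 -1.55]
SHIFT [-0.9 77.9 -2.6] TURN [-0.1 -0.6  0.4] rows>= 1.6
```

Call:
drive_tool(series=[[0, 20, -2, 0, 0, 0, 6], [0, 40, -2, 0, 0, 0, 6], [0, 60, -2, 0, 0, 0, 6], [0, 75, -2, 0, 0, 0, 6], [0, 75, -2, 0, 0, 0, 6]])

```text
clock: 13.55
tcp_pos: [0.3651, -0.1999, 0.1008]
orientation: [-0.492, -1.927, 1.93]
contact_force: [-0.7, -0.0, 0.1]
grip_width: 0.0081
```

```bash
python3 - <<'E'
from h import *
go([.3685,-.2004,.052],Rd(-118.8)); snap('wrist','w8');snap('side','s8'); snap('top','t8')
crop('s8',200,180,360,320,5,'c9')
E
```

```text
t 13.55 tcp [ 0.3651 -0.1999  0.1008] F [-0.7 -0.   0.1] w 0.0081
[[-0.871, -0.014, -0.491], [0.491, 0.002, -0.871], [0.013, -1.0, 0.005]] q [-0.28  0.33  0.74  2.29 -0.36  0.65 -1.35]
SHIFT [-3.8 48.8 -1.5] TURN [-0.3 -0.6  0.7] rows>= 1.0
```

View pics/w8.png

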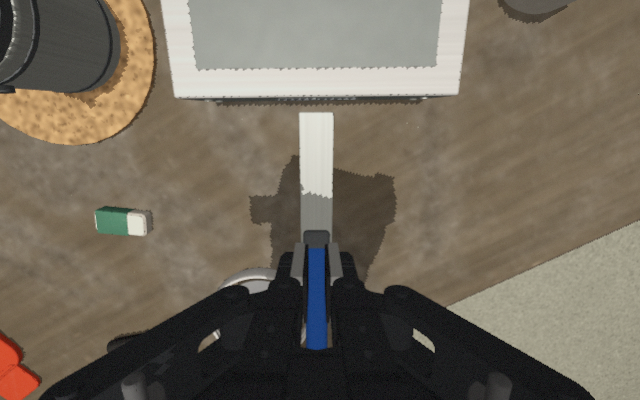

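View pics/c9.png

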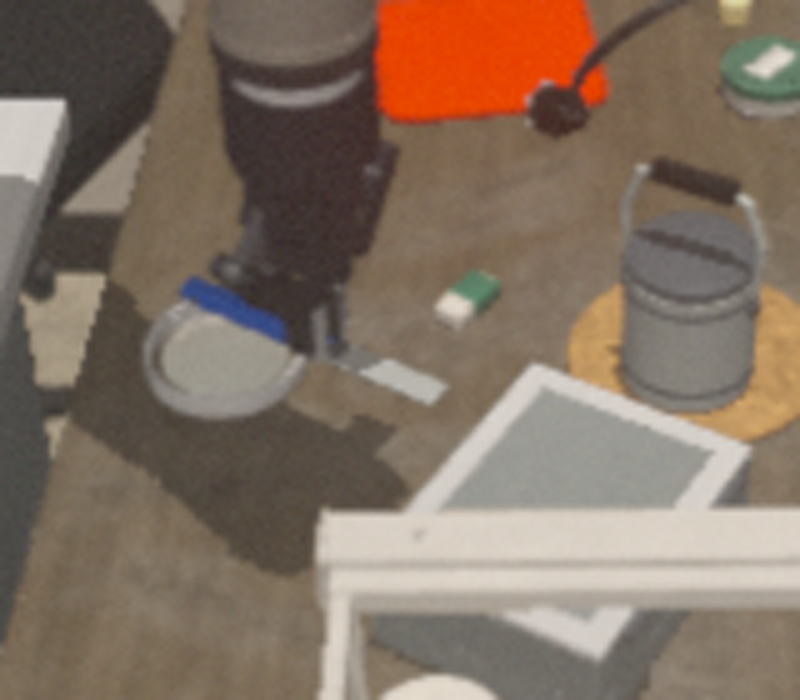

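View pics/t8.png

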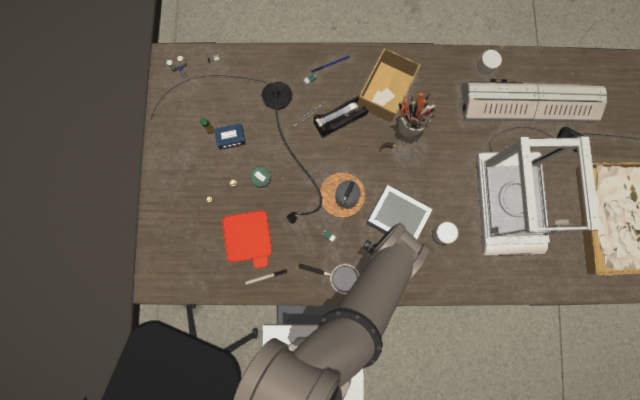

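```bash
python3 - <<'E'
from h import *
a=atz('w8',(177,97),.066);b=atz('w8',(461,94),.066);print(a.round(4),b.round(4),np.linalg.norm(a-b),((a+b)/2).round(4))
d=b-a; print(np.degrees(np.arctan2(d[1],d[0]))+90)
o=r.get_obs(); print(atz('w8',(316,112),o['tcp_pos'][2]+.002))
st()
E
```

```text
[ 0.4744 -0.1723  0.066 ] [ 0.3973 -0.3122  0.066 ] 0.15969297938264415 [ 0.4358 -0.2422  0.066 ]
-28.877531075882914
[ 0.42921887 -0.23630321  0.10509602]
t 13.7 tcp [ 0.3673 -0.2006  0.1031] F [-0.   0.2 -0.3] w 0.0078
[[-0.871, -0.008, -0.491], [0.491, 0.001, -0.871], [0.008, -1.0, 0.003]] q [-0.28  0.32  0.75  2.29 -0.36  0.65 -1.35]
```

Call:
drive_tool(series=[[0, 20, 1, 0, 0, 0, 6], [0, 38, 1, 0, 0, 0.3, 6], [0, 49, 1, 0, 0, 0.5, 6], [0, 49, 1, 0, 0, 0.5, 6]])

```text
clock: 14.1
tcp_pos: [0.366, -0.2013, 0.0539]
orientation: [-0.506, -1.93, 1.936]
contact_force: [-1.0, -0.4, -0.2]
grip_width: 0.0082
```

```bash
python3 - <<'E'
from h import *
go([.3685,-.2004,.0535],Rd(-118.8)); snap('wrist','w9');snap('side','s9');st()
a=atz('w9',(316,112),.055);print(a)
E
```

```text
t 14.1 tcp [ 0.366  -0.2013  0.0539] F [-1.  -0.4 -0.2] w 0.0082
[[-0.871, -0.002, -0.491], [0.491, -0.003, -0.871], [0.0, -1.0, 0.003]] q [-0.17  0.42  0.63  2.32 -0.49  0.53 -1.23]
SHIFT [-1.7  0.4 -2. ] TURN [-0.2 -0.6  0. ] rows>= 0.1
t 14.2 tcp [ 0.3669 -0.2017  0.0548] F [-0.2  0.3  0.9] w 0.0081
[[-0.871, 0.0, -0.491], [0.491, -0.003, -0.871], [-0.002, -1.0, 0.003]] q [-0.17  0.42  0.63  2.32 -0.49  0.53 -1.23]
[ 0.43008737 -0.23766094  0.055     ]
```

View pics/w9.png

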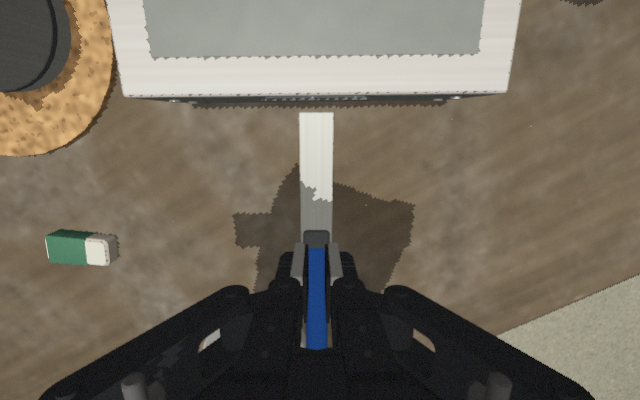

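Call:
drive_tool(series=[[-8, 0.5, 0, 0, 0, 0, 6], [-15, 0.5, 0, 0, 0, 0, 6], [-22, 0.5, 0, 0, 0, 0, 6]])

```text
clock: 14.5
tcp_pos: [0.3875, -0.2131, 0.0549]
orientation: [-0.51, -1.931, 1.938]
contact_force: [0.8, 1.0, -0.5]
grip_width: 0.008
```

Call:
drive_tool(series=[[-7, 0, 0, 0, 0, 0, 6], [-14, 0, 0, 0, 0, 0, 6], [-18, 0, 0, 0, 0, 0, 6]])

```text
clock: 14.8
tcp_pos: [0.4041, -0.2224, 0.0551]
orientation: [-0.51, -1.931, 1.939]
contact_force: [-0.1, -0.1, -0.0]
grip_width: 0.0084
```

```bash
python3 - <<'E'
from h import *
st(); snap('wrist','w10')
E
```

```text
t 14.8 tcp [ 0.4041 -0.2224  0.0551] F [-0.1 -0.1 -0. ] w 0.0084
[[-0.872, 0.002, -0.49], [0.49, -0.004, -0.872], [-0.004, -1.0, 0.003]] q [-0.14  0.47  0.62  2.23 -0.5   0.57 -1.22]
```

View pics/w10.png

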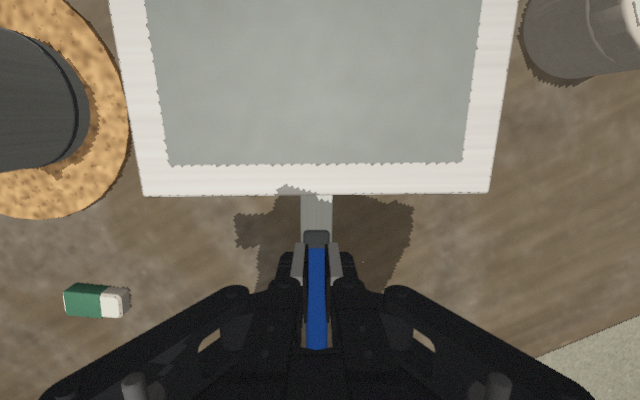

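Call:
drive_tool(series=[[0, -5, 0, 0, 0, 0, 6], [0, -12, 0, 0, 0, 0, 6], [0, -20, 0, 0, 0, 0, 6], [0, -28, 0, 0, 0, 0, 6], [0, -28, 0, 0, 0, 0, 6]])

```text
clock: 15.35
tcp_pos: [0.4043, -0.2224, 0.0841]
orientation: [-0.511, -1.932, 1.938]
contact_force: [-0.2, -0.3, -1.7]
grip_width: 0.0081
```

```bash
python3 - <<'E'
from h import *
st(); snap('wrist','w11'); snap('side','s11'); crop('s11',240,200,400,320,5,'c11')
E
```

```text
t 15.35 tcp [ 0.4043 -0.2224  0.0841] F [-0.2 -0.3 -1.7] w 0.0081
[[-0.872, 0.003, -0.49], [0.49, -0.004, -0.872], [-0.005, -1.0, 0.002]] q [-0.19  0.42  0.68  2.22 -0.44  0.64 -1.27]
```

View pics/w11.png

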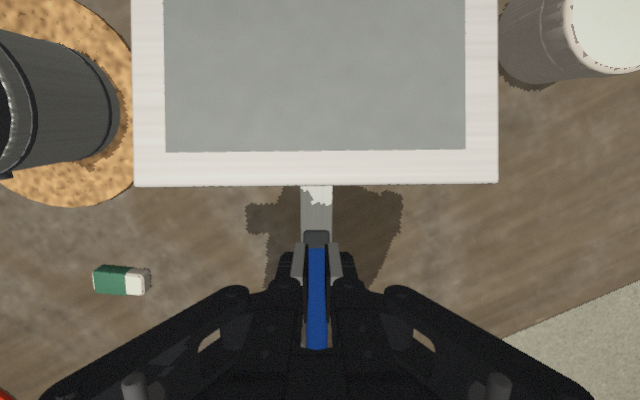

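View pics/c11.png

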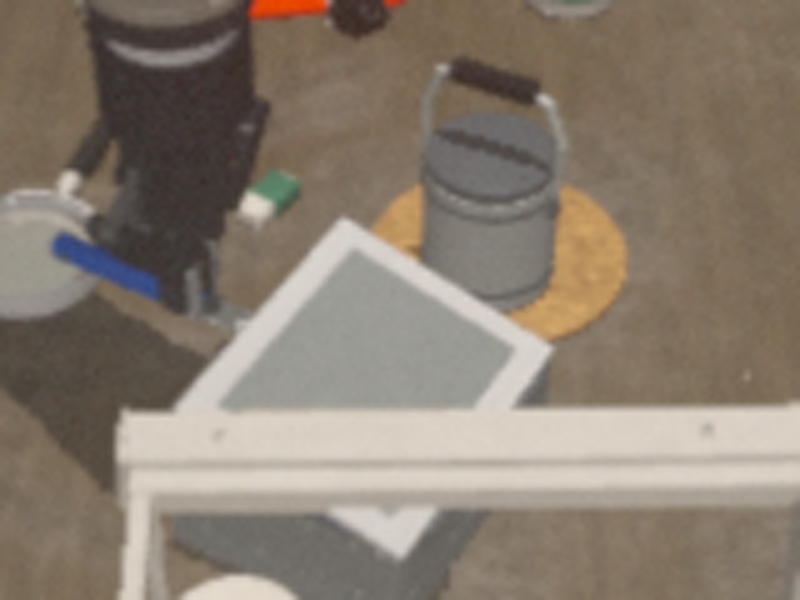

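Call:
drive_tool(series=[[0, -10, 0, 0, 0, 0, 6], [0, -20, 0, 0, 0, 0, 6], [-3, -29, 0, 0, 0, 0, 6], [-9, -38, 0, 0, 0, 0, 6], [-17, -46, 0, 0, 0, 0, 6]])

```text
clock: 15.95
tcp_pos: [0.4189, -0.2303, 0.1303]
orientation: [-0.51, -1.932, 1.938]
contact_force: [-1.9, 1.6, -1.7]
grip_width: 0.0082
```

Call:
drive_tool(series=[[-6, -6, 0, 0, 0, 0, 6], [-13, -12, 0, 0, 0, 0, 6], [-20, -17, 0, 0, 0, 0, 6], [-28, -21, 0, 0, 0, 0, 6], [-36, -25, 0, 0, 0, 0, 6]])

```text
clock: 16.45
tcp_pos: [0.4508, -0.248, 0.1557]
orientation: [-0.509, -1.933, 1.938]
contact_force: [-1.2, 2.0, -1.8]
grip_width: 0.0087
```

```bash
python3 - <<'E'
from h import *
st(); snap('wrist','w12'); snap('side','s12'); crop('s12',240,180,400,320,5,'c12')
E
```

```text
t 16.45 tcp [ 0.4508 -0.248   0.1557] F [-1.2  2.  -1.8] w 0.0087
[[-0.872, 0.002, -0.49], [0.49, -0.003, -0.872], [-0.004, -1.0, 0.002]] q [-0.23  0.38  0.76  2.05 -0.35  0.84 -1.35]
```

View pics/w12.png

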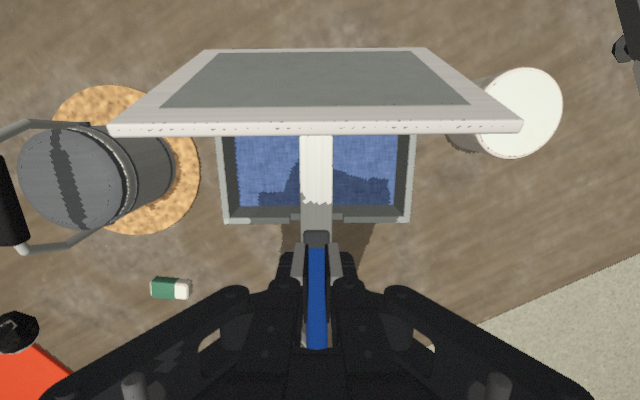

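View pics/c12.png

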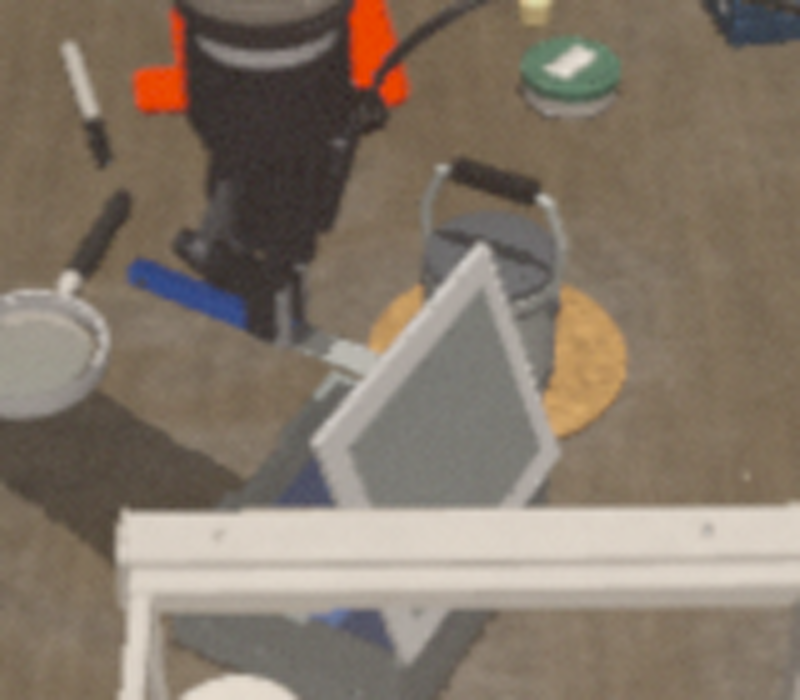

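Call:
drive_tool(series=[[-9, -2, 0, 0, 0, 0, 6], [-18, -4, 0, 0, 0, 0, 6], [-27, -5, 0, 0, 0, 0, 6], [-36, -5, 0, 0, 0, 0, 6], [-44, -4, 0, 0, 0, 0, 6]])

```text
clock: 17.05
tcp_pos: [0.4913, -0.271, 0.1605]
orientation: [-0.513, -1.932, 1.94]
contact_force: [-1.8, 1.1, 1.3]
grip_width: 0.0079
```

Call:
drive_tool(series=[[-5, 0, 0, 0, 0, 0, 6], [-10, 0, 0, 0, 0, 0, 6]])

```text
clock: 17.25
tcp_pos: [0.5003, -0.276, 0.1602]
orientation: [-0.512, -1.932, 1.94]
contact_force: [-2.9, 0.7, -0.4]
grip_width: 0.0083
```

```bash
python3 - <<'E'
from h import *
st(); snap('wrist','w13'); snap('side','s13'); crop('s13',240,180,400,320,5,'c13')
E
```

```text
t 17.25 tcp [ 0.5003 -0.276   0.1602] F [-2.9  0.7 -0.4] w 0.0083
[[-0.872, 0.004, -0.49], [0.49, -0.005, -0.872], [-0.006, -1.0, 0.002]] q [-0.16  0.47  0.73  1.92 -0.4   0.9  -1.32]
```

View pics/w13.png

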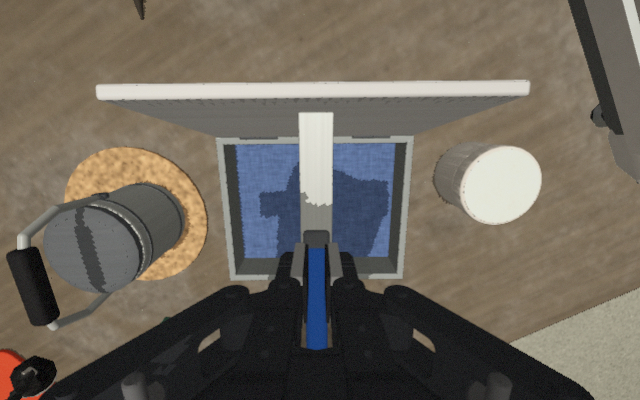

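View pics/c13.png

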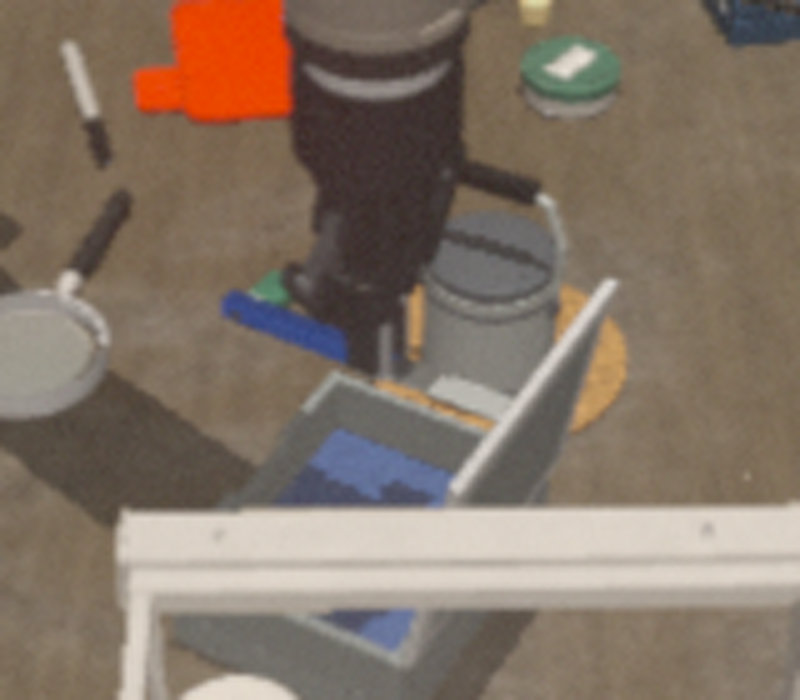

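Call:
drive_tool(series=[[15, 0, 0, 0, 0, 0, 6], [35, -10, 0, 0, 0, 0, 6], [45, -50, 0, 0, 0, 0, 6], [45, -100, 0, 0, 0, 0, 6], [45, -140, 0, 0, 0, 0, 6]])

```text
clock: 17.85
tcp_pos: [0.4606, -0.2539, 0.3026]
orientation: [-0.517, -1.932, 1.941]
contact_force: [1.1, -0.2, -0.7]
grip_width: 0.0085
```

```bash
python3 - <<'E'
from h import *
go([.47,-.05,.30],Rd(-82))
E
```

```text
t 17.85 tcp [ 0.4606 -0.2539  0.3026] F [ 1.1 -0.2 -0.7] w 0.0085
[[-0.871, 0.007, -0.491], [0.491, -0.007, -0.871], [-0.01, -1.0, 0.002]] q [-0.36  0.2   0.88  1.87 -0.17  1.14 -1.51]
SHIFT [  91.9    1.3 -182.3] TURN [ -0.3 -37.4  -0.5] rows>= 4.4
```

Call:
drive_tool(series=[[15, 0, -38, 0, -8, 0, 6], [32, 0, -75, 0, -16, 0, 6], [52, 0, -112, 0, -24, 0, 6], [72, 0, -148, 0, -32, 0, 6], [92, 0, -182, 0, -37, 0, 6]])

```text
clock: 18.35
tcp_pos: [0.4699, -0.0484, 0.3018]
orientation: [-0.139, 2.139, -2.152]
contact_force: [1.1, 0.5, -0.5]
grip_width: 0.0083
```

```bash
python3 - <<'E'
from h import *
go([.465,.14,.28],Rd(-45))
E
```

```text
t 18.35 tcp [ 0.4699 -0.0484  0.3018] F [ 1.1  0.5 -0.5] w 0.0083
[[-0.99, 0.01, 0.138], [-0.138, -0.006, -0.99], [-0.009, -1.0, 0.007]] q [-0.65  0.05  0.65  1.97 -0.03  1.12 -1.42]
SHIFT [ -21.    20.6 -187.4] TURN [ -0.5 -37.1  -0.3] rows>= 4.3
```

Call:
drive_tool(series=[[-4, 0, -38, 0, -8, 0, 6], [-8, 0, -76, 0, -16, 0, 6], [-12, 0, -114, 0, -24, 0, 6], [-16, 5, -150, 0, -32, 0, 6], [-21, 20, -187, 0, -37, 0, 6]])

```text
clock: 18.85
tcp_pos: [0.4661, 0.1414, 0.282]
orientation: [-0.719, 1.747, -1.762]
contact_force: [0.8, -0.7, -0.3]
grip_width: 0.008
```

```bash
python3 - <<'E'
from h import *
go([.4418,.2281,.08],Rd(-36)); snap('top','t14'); crop('t14',185,150,315,290,5,'c14'); snap('side','s14')
E
```

```text
t 18.85 tcp [0.4661 0.1414 0.282 ] F [ 0.8 -0.7 -0.3] w 0.008
[[-0.705, 0.013, 0.709], [-0.709, -0.003, -0.705], [-0.007, -1.0, 0.012]] q [-0.84  0.1   0.45  1.96 -0.04  1.08 -1.16]
SHIFT [-42.9 201.3 -80.7] TURN [-0.7 -8.8 -0.4] rows>= 4.4
```

View pics/c14.png

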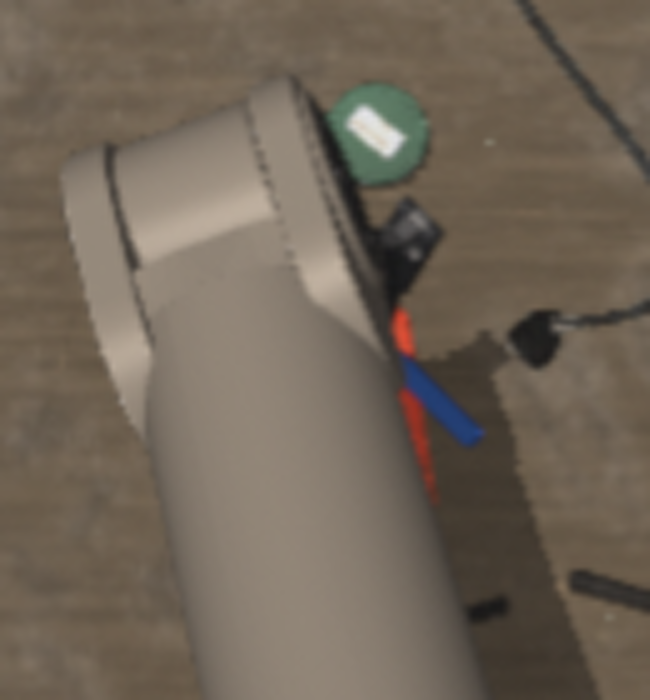

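View pics/s14.png

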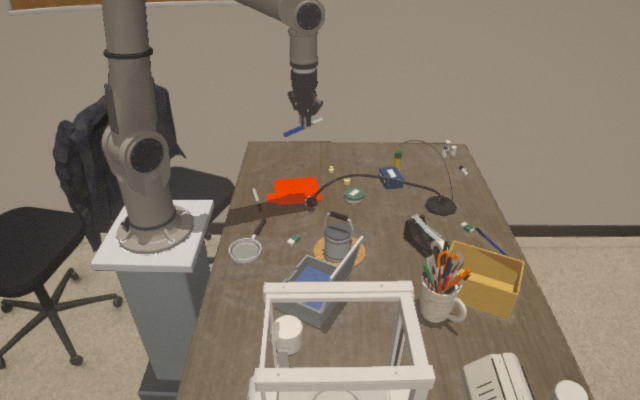

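Call:
drive_tool(series=[[-15, 30, -30, 0, -4, 0, 6], [-30, 70, -55, 0, -9, 0, 6], [-43, 115, -81, 0, -9, 0, 6], [-43, 160, -81, -0.5, -9, 0, 6], [-43, 200, -81, -0.7, -9, 0, 6]])

```text
clock: 19.45
tcp_pos: [0.4376, 0.232, 0.0768]
orientation: [-0.849, 1.651, -1.645]
contact_force: [0.6, 0.4, -0.3]
grip_width: 0.008
```

```bash
python3 - <<'E'
from h import *
go([.4418,.2281,.012],Rd(-36)); snap('wrist','w15');snap('side','s15'); crop('s15',240,120,400,220,5,'c15')
E
```

```text
t 19.45 tcp [0.4376 0.232  0.0768] F [ 0.6  0.4 -0.3] w 0.008
[[-0.58, -0.0, 0.815], [-0.815, 0.003, -0.58], [-0.002, -1.0, -0.002]] q [-0.86  0.42  0.3   2.12 -0.21  0.63 -1.03]
SHIFT [ 0.9 64.8  5.8] TURN [ 0.1  0.6 -0.1] rows>= 1.3
```

View pics/w15.png

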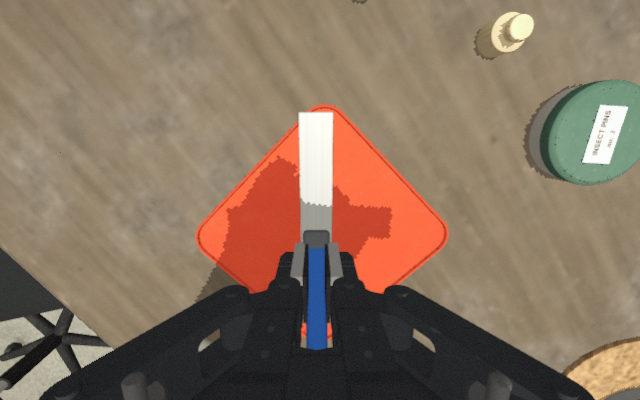

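View pics/c15.png

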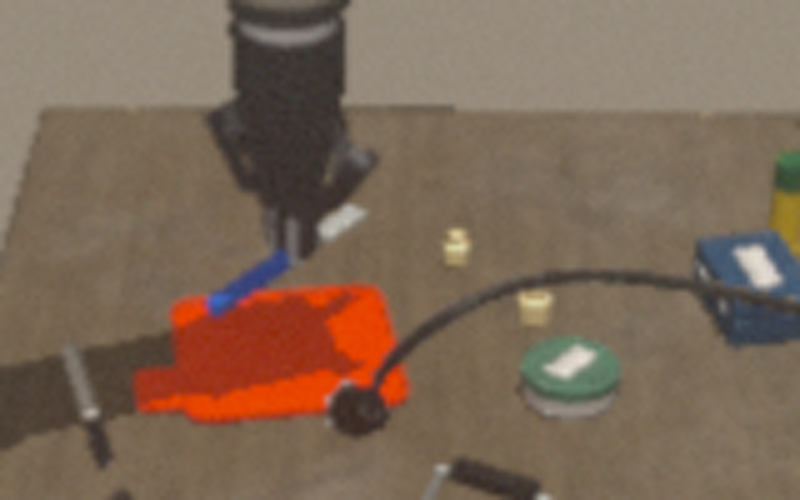

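Call:
drive_tool(series=[[0, 30, 5, 0, 0, 0, 6], [0, 55, 5, 0, 0, 0, 6], [0, 64, 5, 0, 0, 0, 6], [0, 66, 5, 0, 0, 0, 6], [0, 67, 5, 0, 0, 0, 6]])

```text
clock: 20.05
tcp_pos: [0.4398, 0.2264, 0.0091]
orientation: [-0.855, 1.653, -1.651]
contact_force: [-1.5, -0.3, -0.6]
grip_width: 0.0079
```

Call:
drive_tool(series=[[0, 0.5, 0, 0, 0, 0, 6], [0, 1, 0, 0, 0, 0, 6]])

```text
clock: 20.25
tcp_pos: [0.4408, 0.227, 0.0094]
orientation: [-0.852, 1.653, -1.65]
contact_force: [1.0, 0.1, -0.4]
grip_width: 0.0083
```

Call:
drive_tool(series=[[0, 1.5, 0, 0, 0, 0, 6], [0, 2, 0, 0, 0, 0, 6]])

```text
clock: 20.45
tcp_pos: [0.4411, 0.2273, 0.0085]
orientation: [-0.851, 1.653, -1.649]
contact_force: [-4.2, -1.9, 19.5]
grip_width: 0.0084
```

Contact; release.

Call:
drive_tool(series=[[0, -0.5, 0, 0, 0, 0, 12], [0, -0.5, 0, 0, 0, 0, 20], [0, -0.5, 0, 0, 0, 0, 40], [0, -0.5, 0, 0, 0, 0, 50], [0, -0.5, 0, 0, 0, 0, 50]])

```text
clock: 20.95
tcp_pos: [0.4411, 0.2273, 0.0089]
orientation: [-0.851, 1.653, -1.649]
contact_force: [-0.0, -0.4, -0.4]
grip_width: 0.0499
```

Call:
drive_tool(series=[[0, -20, 0, 0, 0, 0, 50], [0, -60, 0, 0, 0, 0, 50], [0, -100, 0, 0, 0, 0, 50], [0, -140, 0, 0, 0, 0, 50], [0, -150, 0, 0, 0, 0, 50]])

```text
clock: 21.45
tcp_pos: [0.4437, 0.2282, 0.1628]
orientation: [-0.844, 1.653, -1.646]
contact_force: [0.7, 0.8, -0.0]
grip_width: 0.0499
```

```bash
python3 - <<'E'
from h import *
st(); snap('wrist','w16');snap('side','s16'); crop('s16',240,120,400,220,5,'c16')
go([.6028,.2615,.13],Rd(-36));go([.6028,.2615,.13],Rd(0))
E
```

```text
t 21.45 tcp [0.4437 0.2282 0.1628] F [ 0.7  0.8 -0. ] w 0.0499
[[-0.582, 0.002, 0.813], [-0.813, 0.005, -0.582], [-0.005, -1.0, -0.001]] q [-0.91  0.28  0.37  2.06 -0.14  0.82 -1.08]
t 21.55 tcp [0.4425 0.2279 0.1604] F [-0.9  0.  -0.1] w 0.0501
[[-0.582, -0.0, 0.813], [-0.813, 0.003, -0.582], [-0.002, -1.0, -0.002]] q [-0.91  0.28  0.37  2.06 -0.14  0.82 -1.08]
SHIFT [-120.5   30.4  110.9] TURN [ 0.1  0.4 -0.1] rows>= 3.3
t 21.55 tcp [0.4425 0.2279 0.1604] F [-0.9  0.  -0.1] w 0.0501
[[-0.582, -0.0, 0.813], [-0.813, 0.003, -0.582], [-0.002, -1.0, -0.002]] q [-0.91  0.28  0.37  2.06 -0.14  0.82 -1.08]
SHIFT [-120.5   30.4  110.9] TURN [  0.1 -35.6  -0.2] rows>= 4.1
```

View pics/w16.png

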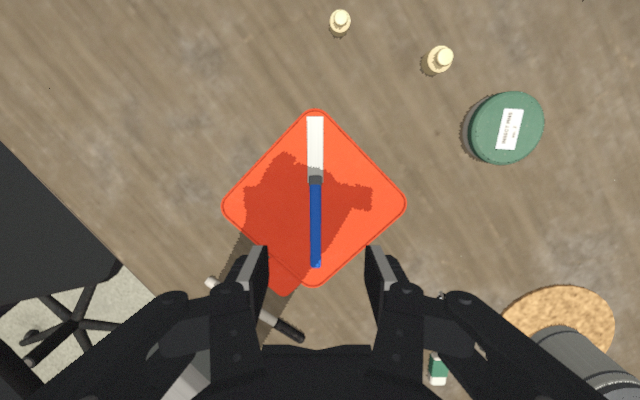

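View pics/c16.png

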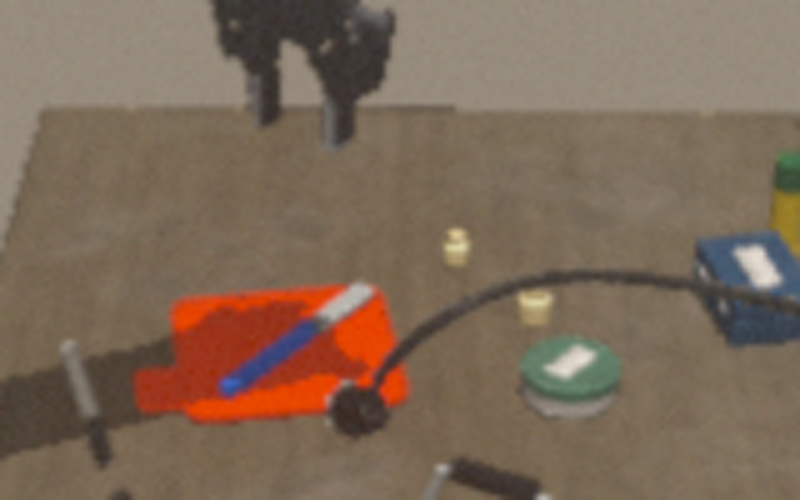

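Call:
drive_tool(series=[[-30, 0, 28, 0, 0, 0, 50], [-60, 0, 56, 0, 0, 0, 50], [-90, 5, 84, 0, 0, 0, 50], [-120, 20, 111, 0, 0, 0, 50], [-120, 30, 111, 0, 0, 0, 50]])

```text
clock: 22.05
tcp_pos: [0.6057, 0.2607, 0.1265]
orientation: [-0.848, 1.652, -1.65]
contact_force: [-0.9, -0.6, -1.1]
grip_width: 0.0498
```

```bash
python3 - <<'E'
from h import *
st(); snap('wrist','w17');st()
print(proj('w17',[[.6028,.2615,.03],[.5497,.3383,.024]]))
E
```

```text
t 22.05 tcp [0.6057 0.2607 0.1265] F [-0.9 -0.6 -1.1] w 0.0498
[[-0.583, -0.001, 0.813], [-0.813, 0.001, -0.583], [-0.001, -1.0, -0.001]] q [-0.75  0.58  0.35  1.7  -0.24  0.9  -0.92]
t 22.1 tcp [0.6021 0.2598 0.1247] F [-1.2 -0.2 -2. ] w 0.0499
[[-0.583, -0.006, 0.813], [-0.813, -0.001, -0.583], [0.004, -1.0, -0.004]] q [-0.75  0.58  0.35  1.71 -0.24  0.9  -0.92]
[[313.47829596 205.40594017]
 [208.14209144 167.44236114]]
```

View pics/w17.png

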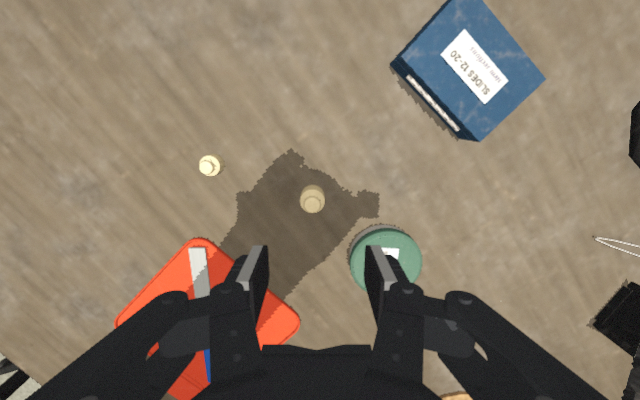

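Call:
drive_tool(series=[[0, 45, 0, 0, 0, 0, 50], [0, 85, 0, 0, 0, 0, 50], [0, 112, 0, 0, 0, 0, 45], [0, 115, 0, 0, 0, 0, 40], [0, 115, 0, 0, 0, 0, 40]], squeeze=40)

```text
clock: 22.6
tcp_pos: [0.6, 0.2592, 0.0088]
orientation: [-0.856, 1.655, -1.651]
contact_force: [-0.2, 0.3, 0.6]
grip_width: 0.0402
```

```bash
python3 - <<'E'
from h import *
st(); snap('wrist','w18');go([.6028,.2615,.006],Rd(-36))
E
```

```text
t 22.6 tcp [0.6    0.2592 0.0088] F [-0.2  0.3  0.6] w 0.0402
[[-0.583, -0.008, 0.813], [-0.813, -0.002, -0.583], [0.006, -1.0, -0.005]] q [-0.71  0.73  0.29  1.76 -0.3   0.71 -0.88]
t 22.65 tcp [0.6014 0.2597 0.0103] F [1.4 0.2 1.1] w 0.0401
[[-0.583, -0.005, 0.813], [-0.813, -0.001, -0.583], [0.004, -1.0, -0.004]] q [-0.71  0.73  0.29  1.76 -0.3   0.71 -0.88]
SHIFT [-2.4  4.3  0.1] TURN [0.2 0.4 0.2] rows>= 0.1
```

View pics/w18.png

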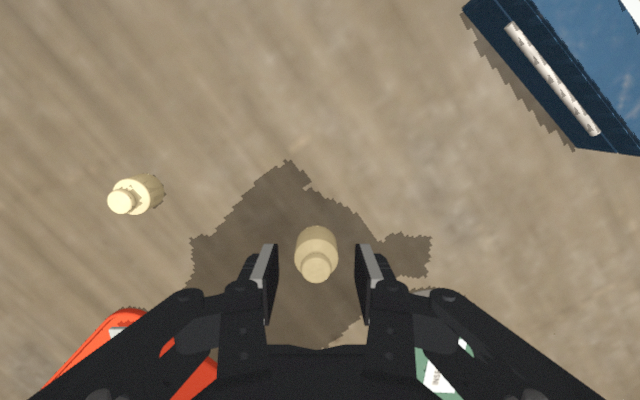

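Call:
drive_tool(series=[[-3, 3, 0, 0, 0, 0, 40], [-3, 3, 0, 0, 0, 0, 28], [-3, 3, 0, 0, 0, 0, 18], [-3, 3, 0, 0, 0, 0, 14], [-3, 3, 0, 0, 0, 0, 14]])

```text
clock: 23.15
tcp_pos: [0.6038, 0.2628, 0.0087]
orientation: [-0.851, 1.654, -1.649]
contact_force: [-1.3, 1.1, 6.5]
grip_width: 0.0195
```

Call:
drive_tool(series=[[0, 0, 0, 0, 0, 0, 14], [0, 0, 0, 0, 0, 0, 14], [0, -10, 0, 0, 0, 0, 14], [0, -35, 0, 0, 0, 0, 14], [0, -70, 0, 0, 0, 0, 14]])

```text
clock: 23.65
tcp_pos: [0.6026, 0.2621, 0.0782]
orientation: [-0.855, 1.655, -1.651]
contact_force: [0.4, 0.5, -1.7]
grip_width: 0.0197
```

```bash
python3 - <<'E'
from h import *
st(); snap('wrist','w19');go([.50,-.02,.30],Rd(-76))
E
```

```text
t 23.65 tcp [0.6026 0.2621 0.0782] F [ 0.4  0.5 -1.7] w 0.0197
[[-0.583, -0.007, 0.813], [-0.813, -0.001, -0.583], [0.005, -1.0, -0.005]] q [-0.74  0.64  0.33  1.73 -0.27  0.83 -0.9 ]
t 23.7 tcp [0.6069 0.2634 0.0855] F [2.2 0.8 3.6] w 0.0193
[[-0.583, 0.002, 0.812], [-0.812, 0.004, -0.583], [-0.004, -1.0, -0.001]] q [-0.74  0.63  0.33  1.72 -0.27  0.83 -0.91]
SHIFT [ 291.7 -215.8   78.4] TURN [ 0.1 40.3 -0.2] rows>= 7.4
```

View pics/w19.png

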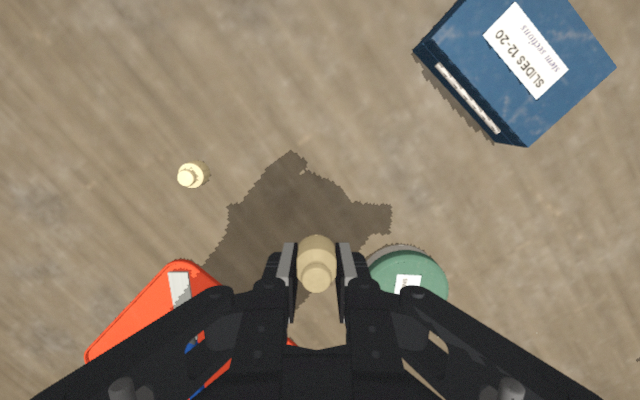

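Call:
drive_tool(series=[[10, -48, 0, 0, 0, 0, 14], [25, -95, 5, 0, 4, 0, 14], [45, -140, 12, 0, 8, 0, 14], [70, -180, 20, 0, 16, 0, 14], [105, -215, 28, 0, 24, 0, 14]])

```text
clock: 24.2
tcp_pos: [0.5689, 0.1626, 0.3013]
orientation: [-0.511, 1.928, -1.92]
contact_force: [-1.0, 0.2, -1.4]
grip_width: 0.0194
```

```bash
python3 - <<'E'
from h import *
go([.50,-.02,.30],Rd(-90))
E
```

```text
t 24.2 tcp [0.5689 0.1626 0.3013] F [-1.   0.2 -1.4] w 0.0194
[[-0.865, 0.004, 0.501], [-0.501, 0.005, -0.865], [-0.007, -1.0, -0.002]] q [-0.81  0.3   0.54  1.71 -0.17  1.17 -1.27]
SHIFT [151.1  -0.  123.5] TURN [ 0.2 30.1 -0.3] rows>= 3.9
```

Call:
drive_tool(series=[[35, 0, 28, 0, 7, 0, 14], [70, 0, 56, 0, 14, 0, 14], [105, 0, 84, 0, 21, 0, 14], [140, 0, 112, 0, 28, 0, 14], [155, 0, 140, 0, 32, 0, 14]])

```text
clock: 24.7
tcp_pos: [0.5023, -0.0394, 0.3003]
orientation: [-0.049, -2.211, 2.195]
contact_force: [0.9, 0.7, -0.8]
grip_width: 0.0194
```

```bash
python3 - <<'E'
from h import *
go([.4917,-.2339,.28],Rd(-118.8))
E
```

```text
t 24.7 tcp [ 0.5023 -0.0394  0.3003] F [ 0.9  0.7 -0.8] w 0.0194
[[-0.999, 0.004, -0.041], [0.041, 0.007, -0.999], [-0.004, -1.0, -0.007]] q [-0.7   0.13  0.74  1.91 -0.11  1.13 -1.53]
SHIFT [  2.8  18.8 195. ] TURN [ 0.5 26.5 -0.1] rows>= 3.9
```

Call:
drive_tool(series=[[1, 0, 45, 0, 7, 0, 14], [2, 0, 90, 0, 14, 0, 14], [3, 0, 135, 0, 21, 0, 14], [3, 0, 175, 0, 26, 0, 14], [3, 15, 195, 0, 26, 0, 14]])

```text
clock: 25.2
tcp_pos: [0.4911, -0.2388, 0.2859]
orientation: [-0.504, -1.95, 1.936]
contact_force: [0.9, 0.2, -0.6]
grip_width: 0.0191
```

```bash
python3 - <<'E'
from h import *
snap('wrist','w20'); go([.4917,-.2339,.10],Rd(-118.8)); snap('side','s20');crop('s20',240,180,400,320,5,'c20')
E
```

```text
t 25.25 tcp [ 0.4891 -0.2397  0.2828] F [-1.4 -1.8 -1.1] w 0.0195
[[-0.877, 0.004, -0.481], [0.481, 0.005, -0.877], [-0.001, -1.0, -0.006]] q [-0.38  0.28  0.9   1.85 -0.25  1.12 -1.46]
SHIFT [  0.7 182.8  -5.3] TURN [ 0.3  0.1 -0. ] rows>= 3.7
```

View pics/w20.png

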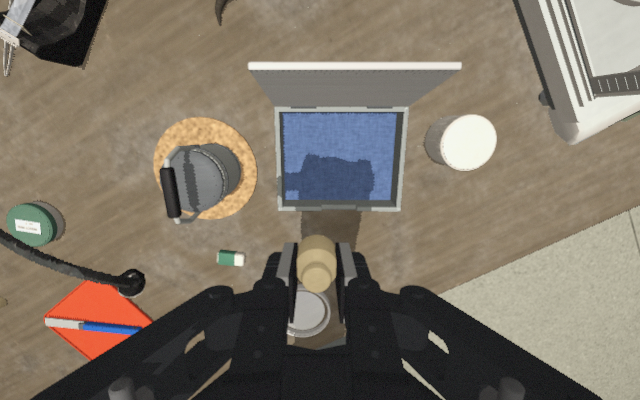

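View pics/c20.png

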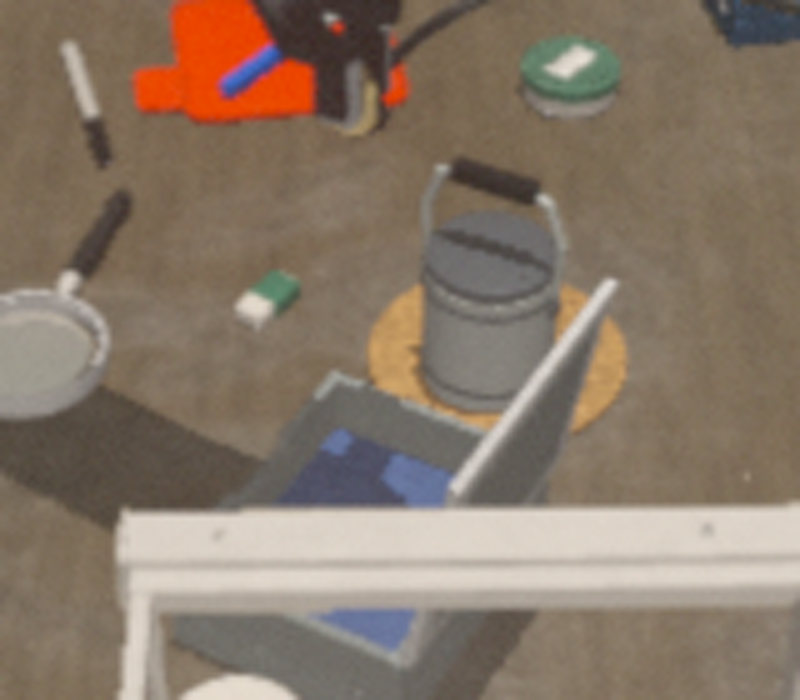

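Call:
drive_tool(series=[[0, 45, -3, 0, 0, 0, 14], [0, 90, -5, 0, 0, 0, 14], [0, 135, -5, 0, 0, 0, 14], [0, 175, -5, 0, 0, 0, 14], [0, 205, -5, 0, 0, 0, 14]])

```text
clock: 25.8
tcp_pos: [0.4916, -0.2295, 0.076]
orientation: [-0.492, -1.949, 1.933]
contact_force: [-0.6, 0.7, -0.4]
grip_width: 0.0198
```

```bash
python3 - <<'E'
from h import *
snap('wrist','w21'); go([.4917,-.2339,.037],Rd(-118.8))
E
```

```text
t 25.85 tcp [ 0.4895 -0.2284  0.0726] F [-1.8  0.5 -4.3] w 0.0197
[[-0.878, -0.005, -0.478], [0.478, 0.009, -0.878], [0.009, -1.0, -0.006]] q [-0.19  0.57  0.68  2.03 -0.54  0.73 -1.24]
SHIFT [-4.9 35.5  4. ] TURN [0.3 0.3 0.5] rows>= 0.7
```

View pics/w21.png

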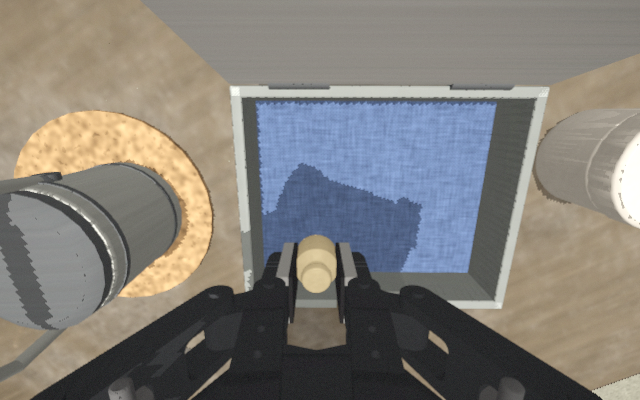

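Call:
drive_tool(series=[[-8, 0, 12, 0, 0, 0, 14], [-8, 15, 12, 0, 0, 0, 14], [-8, 28, 12, 0, 0, 0, 14], [-8, 36, 12, 0, 0, 0, 14], [-8, 36, 12, 0, 0, 0, 14]])

```text
clock: 26.35
tcp_pos: [0.49, -0.2413, 0.0354]
orientation: [-0.483, -1.948, 1.931]
contact_force: [0.3, 0.1, -1.4]
grip_width: 0.0194
```

Call:
drive_tool(series=[[0, 1, 0, 0, 0, 0, 14], [0, 2, 0, 0, 0, 0, 14]])

```text
clock: 26.55
tcp_pos: [0.4903, -0.241, 0.0337]
orientation: [-0.484, -1.948, 1.931]
contact_force: [0.0, -0.3, -0.9]
grip_width: 0.0191
```

Call:
drive_tool(series=[[0, 1, 0, 0, 0, 0, 14], [0, 2, 0, 0, 0, 0, 14]])

```text
clock: 26.75
tcp_pos: [0.4907, -0.241, 0.0326]
orientation: [-0.485, -1.95, 1.93]
contact_force: [-4.5, 4.1, 17.8]
grip_width: 0.0195
```

Call:
drive_tool(series=[[0, -0.5, 0, 0, 0, 0, 20], [0, -0.5, 0, 0, 0, 0, 30], [0, -0.5, 0, 0, 0, 0, 36], [0, -0.5, 0, 0, 0, 0, 36], [0, -0.5, 0, 0, 0, 0, 36]])

```text
clock: 27.25
tcp_pos: [0.4907, -0.241, 0.033]
orientation: [-0.484, -1.949, 1.931]
contact_force: [0.3, 0.4, -0.8]
grip_width: 0.036
```

Call:
drive_tool(series=[[0, -30, 0, 0, 0, 0, 36], [0, -75, 0, 0, 0, 0, 36], [0, -120, 0, 0, 0, 0, 36], [0, -165, 0, 0, 0, 0, 36], [0, -210, 0, 0, 0, 0, 36]])

```text
clock: 27.75
tcp_pos: [0.4914, -0.2434, 0.2447]
orientation: [-0.484, -1.949, 1.93]
contact_force: [1.0, -0.4, -0.1]
grip_width: 0.0359
```

```bash
python3 - <<'E'
from h import *
snap('wrist','w22'); snap('top','t22'); snap('side','s22'); go([.50,-.02,.28],Rd(-85)); crop('t22',185,150,345,290,5,'c22')
E
```

```text
t 27.9 tcp [ 0.4934 -0.2443  0.2459] F [-0.8 -0.5 -0. ] w 0.0357
[[-0.879, 0.0, -0.477], [0.477, 0.01, -0.879], [0.005, -1.0, -0.009]] q [-0.34  0.35  0.88  1.88 -0.31  1.06 -1.4 ]
SHIFT [ 101.3  -31.8 -200.6] TURN [  0.6 -33.5   0.1] rows>= 4.5
```

View pics/w22.png

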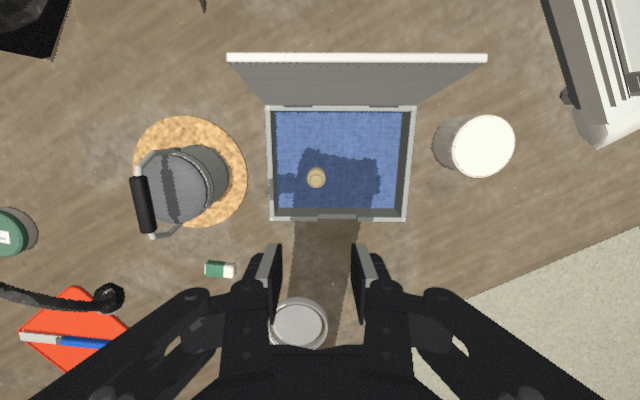

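View pics/c22.png

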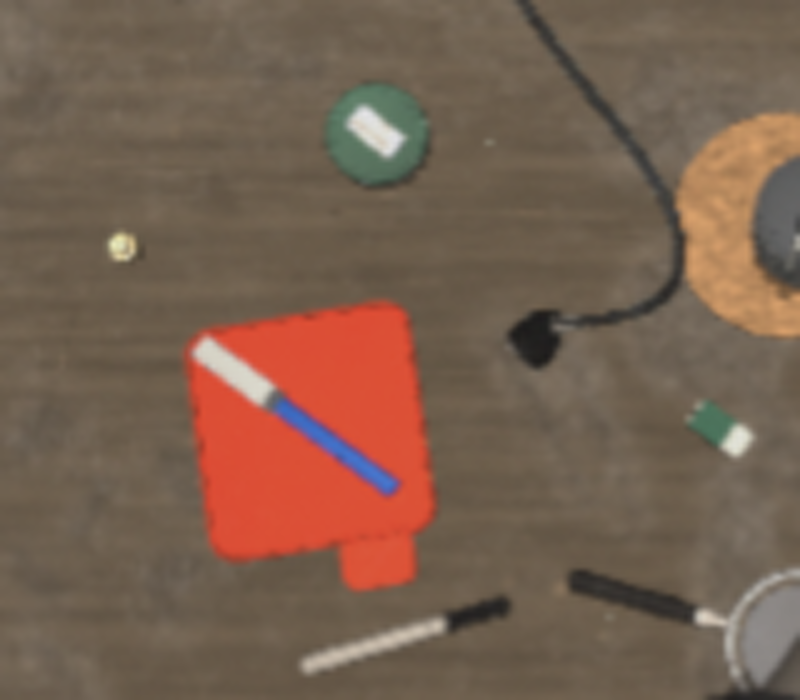

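Call:
drive_tool(series=[[15, -20, -42, 0, -7, 0, 40], [35, -35, -85, 0, -14, 0, 45], [58, -40, -125, 0, -21, 0, 45], [80, -40, -163, 0, -28, 0, 45], [101, -40, -200, 0, -33, 0, 45]])

```text
clock: 28.4
tcp_pos: [0.4989, -0.0186, 0.2872]
orientation: [-0.092, 2.19, -2.167]
contact_force: [1.2, 0.3, 0.0]
grip_width: 0.0449
```

```bash
python3 - <<'E'
from h import *
go([.53,.20,.28],Rd(-50))
E
```

```text
t 28.4 tcp [ 0.4989 -0.0186  0.2872] F [1.2 0.3 0. ] w 0.0449
[[-0.996, -0.001, 0.084], [-0.084, 0.01, -0.996], [0.0, -1.0, -0.01]] q [-0.72  0.14  0.72  1.93 -0.12  1.11 -1.44]
SHIFT [ -49.3    9.5 -215.1] TURN [  0.6 -35.2  -0.2] rows>= 4.4
```

Call:
drive_tool(series=[[-10, 0, -43, 0, -7, 0, 45], [-20, 0, -86, 0, -14, 0, 45], [-30, 0, -130, 0, -21, 0, 45], [-40, 0, -173, 0, -28, 0, 45], [-50, 5, -215, 0.6, -35, 0, 45]])

```text
clock: 28.9
tcp_pos: [0.5303, 0.2015, 0.2835]
orientation: [-0.661, 1.815, -1.815]
contact_force: [0.7, -0.5, 0.3]
grip_width: 0.045
```

```bash
python3 - <<'E'
from h import *
go([.5497,.3383,.14],Rd(-36))
E
```

```text
t 28.9 tcp [0.5303 0.2015 0.2835] F [ 0.7 -0.5  0.3] w 0.045
[[-0.765, 0.002, 0.644], [-0.644, 0.001, -0.765], [-0.002, -1.0, 0.001]] q [-0.89  0.27  0.51  1.78 -0.14  1.12 -1.2 ]
SHIFT [-102.7  143.6  -92.2] TURN [ -0.  -13.9  -0.1] rows>= 4.0
```

Call:
drive_tool(series=[[-30, 15, -27, 0, -5, 0, 45], [-60, 35, -54, 0, -10, 0, 45], [-85, 65, -77, 0, -14, 0, 45], [-103, 105, -92, 0, -14, 0, 45], [-103, 140, -92, 0, -14, 0, 45]])

```text
clock: 29.4
tcp_pos: [0.5479, 0.3427, 0.1396]
orientation: [-0.849, 1.652, -1.649]
contact_force: [-0.8, -0.4, -0.9]
grip_width: 0.045
```

```bash
python3 - <<'E'
from h import *
snap('wrist','w23'); go([.5497,.3383,.008],Rd(-36)); print(proj('w23',[[.5497,.3383,.024],[.5497,.3383,0]]))
E
```

```text
t 29.45 tcp [0.5449 0.3383 0.1336] F [-1.6 -1.8 -4.7] w 0.0449
[[-0.583, -0.009, 0.812], [-0.812, -0.006, -0.583], [0.01, -1.0, -0.003]] q [-0.92  0.55  0.37  1.74 -0.24  0.91 -1.07]
SHIFT [ -4.1 125.6   4.4] TURN [0.2 0.3 0.6] rows>= 2.5
[[321.2605488  200.71463264]
 [320.87016712 193.9146184 ]]
```

View pics/w23.png

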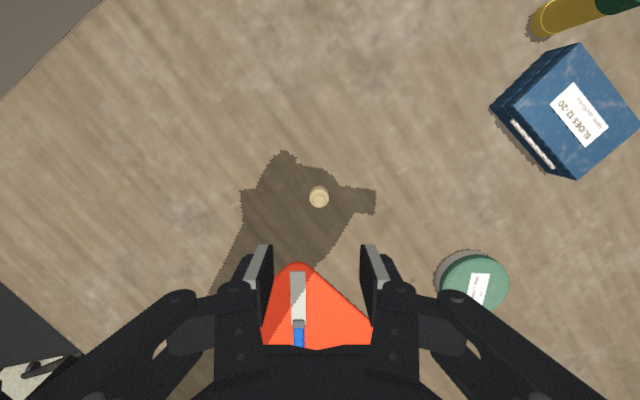

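Call:
drive_tool(series=[[-2, 45, 2, 0, 0, 0, 45], [-3, 85, 3, 0, 0, 0, 45], [-3, 115, 3, 0, 0, 0, 40], [-3, 122, 3, 0, 0, 0, 40], [-3, 122, 3, 0, 0, 0, 40]])

```text
clock: 29.95
tcp_pos: [0.5474, 0.3371, 0.0109]
orientation: [-0.861, 1.654, -1.658]
contact_force: [0.3, 1.4, 1.1]
grip_width: 0.0401
```

```bash
python3 - <<'E'
from h import *
snap('wrist','w24'); go([.5497,.3383,.008],Rd(-36))
E
```

```text
t 30.0 tcp [0.5486 0.3379 0.0124] F [-0.1  0.4  1.1] w 0.0399
[[-0.584, -0.008, 0.812], [-0.812, -0.006, -0.584], [0.01, -1.0, -0.003]] q [-0.87  0.71  0.31  1.78 -0.31  0.7  -1.01]
SHIFT [-1.   4.4  0.7] TURN [0.2 0.3 0.6] rows>= 0.1
```

View pics/w24.png

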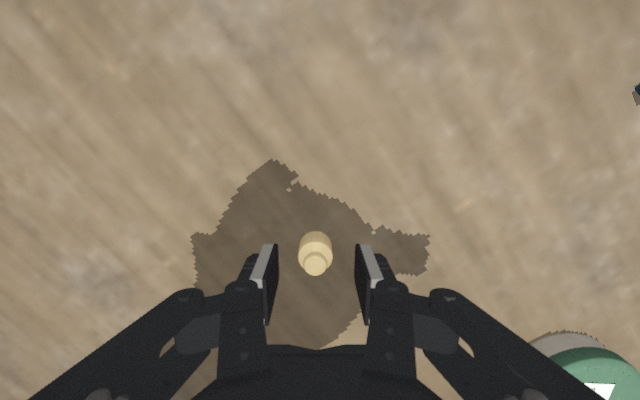

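Call:
drive_tool(series=[[-2, 5, 0, 0, 0, 0, 36], [-2, 5, 0, 0, 0, 0, 24], [-2, 5, 0, 0, 0, 0, 14], [-2, 5, 0, 0, 0, 0, 10], [-2, 5, 0, 0, 0, 0, 10]])

```text
clock: 30.5
tcp_pos: [0.5505, 0.3402, 0.0089]
orientation: [-0.855, 1.653, -1.655]
contact_force: [-0.7, 0.1, 7.1]
grip_width: 0.0149
```

Call:
drive_tool(series=[[0, 0, 0, 0, 0, 0, 10], [0, 0, 0, 0, 0, 0, 10], [0, -10, 0, 0, 0, 0, 10], [0, -35, 0, 0, 0, 0, 10], [0, -70, 0, 0, 0, 0, 10]])

```text
clock: 31.0
tcp_pos: [0.5496, 0.3396, 0.0783]
orientation: [-0.86, 1.653, -1.657]
contact_force: [-0.1, 0.3, -0.7]
grip_width: 0.0152
```

```bash
python3 - <<'E'
from h import *
snap('wrist','w25'); go([.54,.20,.29],Rd(-50))
E
```

```text
t 31.05 tcp [0.5536 0.3417 0.0855] F [2.3 0.2 4. ] w 0.015
[[-0.584, -0.002, 0.811], [-0.811, -0.001, -0.584], [0.002, -1.0, -0.001]] q [-0.9   0.62  0.35  1.75 -0.27  0.82 -1.04]
SHIFT [ 123.2 -204.3   71.6] TURN [ 0.  14.2  0.1] rows>= 5.0
```

View pics/w25.png

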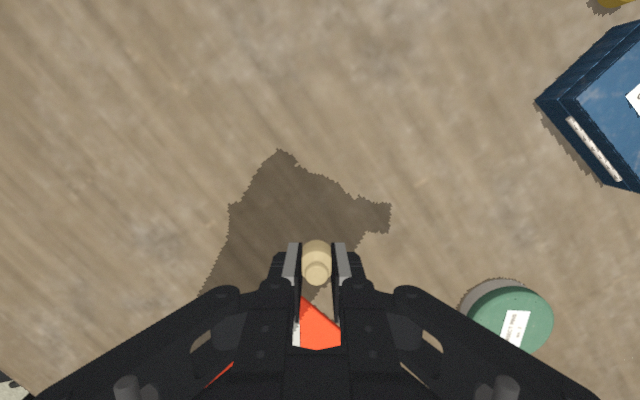

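Call:
drive_tool(series=[[15, -45, 10, 0, 0, 0, 10], [40, -90, 25, 0, 3, 0, 10], [65, -130, 40, 0, 7, 0, 10], [95, -170, 55, 0, 11, 0, 10], [123, -204, 71, 0, 14, 0, 10]])

```text
clock: 31.55
tcp_pos: [0.5397, 0.2037, 0.2872]
orientation: [-0.664, 1.816, -1.816]
contact_force: [1.3, -0.1, -0.7]
grip_width: 0.015
```

```bash
python3 - <<'E'
from h import *
go([.50,-.02,.30],Rd(-85))
E
```

```text
t 31.55 tcp [0.5397 0.2037 0.2872] F [ 1.3 -0.1 -0.7] w 0.015
[[-0.765, -0.001, 0.644], [-0.644, 0.0, -0.765], [0.001, -1.0, -0.001]] q [-0.89  0.29  0.52  1.76 -0.16  1.14 -1.19]
SHIFT [174.5 -12.8 145.5] TURN [ 0.  35.1  0. ] rows>= 4.6
```

Call:
drive_tool(series=[[35, -5, 28, 0, 7, 0, 10], [70, -10, 57, 0, 14, 0, 10], [105, -13, 86, 0, 21, 0, 10], [140, -13, 115, 0, 28, 0, 10], [174, -13, 145, 0, 35, 0, 10]])

```text
clock: 32.05
tcp_pos: [0.4992, -0.0212, 0.3008]
orientation: [-0.092, 2.18, -2.177]
contact_force: [1.1, 0.0, -1.3]
grip_width: 0.0153
```

```bash
python3 - <<'E'
from h import *
B=np.array([.4947,-.2698,0]);u=np.array([.876,-.482,0]);n=np.array([.482,.876,0])
print(B-.015*u-.028*n)
go([.468,-.287,.28],Rd(-118.8))
E
```

```text
[ 0.468064 -0.287098  0.      ]
t 32.05 tcp [ 0.4992 -0.0212  0.3008] F [ 1.1  0.  -1.3] w 0.0153
[[-0.996, -0.0, 0.084], [-0.084, 0.001, -0.996], [-0.0, -1.0, -0.001]] q [-0.74  0.13  0.74  1.91 -0.1   1.14 -1.45]
SHIFT [ 53.4  20.5 262.3] TURN [ 0.1 33.6  0. ] rows>= 5.4
```

Call:
drive_tool(series=[[10, 0, 48, 0, 7, 0, 10], [20, 0, 96, 0, 14, 0, 10], [32, 0, 144, 0, 21, 0, 10], [43, 0, 190, 0, 28, 0, 10], [53, 0, 235, 0, 34, 0, 10]])

```text
clock: 32.55
tcp_pos: [0.4651, -0.2617, 0.3011]
orientation: [-0.509, -1.935, 1.93]
contact_force: [-0.1, 0.2, -1.0]
grip_width: 0.0149
```

```bash
python3 - <<'E'
from h import *
go([.468,-.287,.08],Rd(-118.8))
E
```

```text
t 32.55 tcp [ 0.4651 -0.2617  0.3011] F [-0.1  0.2 -1. ] w 0.0149
[[-0.871, 0.001, -0.492], [0.492, 0.002, -0.871], [-0.0, -1.0, -0.003]] q [-0.4   0.25  0.96  1.85 -0.23  1.16 -1.44]
SHIFT [-14.9 221.1  21.2] TURN [ 0.1 -0.7 -0. ] rows>= 4.5
```

Call:
drive_tool(series=[[-8, 20, 12, 0, 0, 0, 10], [-15, 60, 21, 0, -0.7, 0, 10], [-15, 110, 21, 0, -0.7, 0, 10], [-15, 160, 21, 0, -0.7, 0, 10], [-15, 205, 21, 0, -0.7, 0, 10]])

```text
clock: 33.05
tcp_pos: [0.4677, -0.2866, 0.0943]
orientation: [-0.498, -1.943, 1.937]
contact_force: [1.3, -0.0, -0.2]
grip_width: 0.0152
```

```bash
python3 - <<'E'
from h import *
snap('wrist','w26');go([.468,-.287,.037],Rd(-118.8))
E
```

```text
t 33.1 tcp [ 0.4641 -0.284   0.0882] F [-1.9  2.4 -4.3] w 0.0148
[[-0.877, -0.008, -0.481], [0.481, 0.006, -0.877], [0.01, -1.0, -0.001]] q [-0.12  0.56  0.74  2.02 -0.54  0.77 -1.13]
SHIFT [-5.3 51.2  0.8] TURN [0.1 0.1 0.6] rows>= 1.0
```

View pics/w26.png

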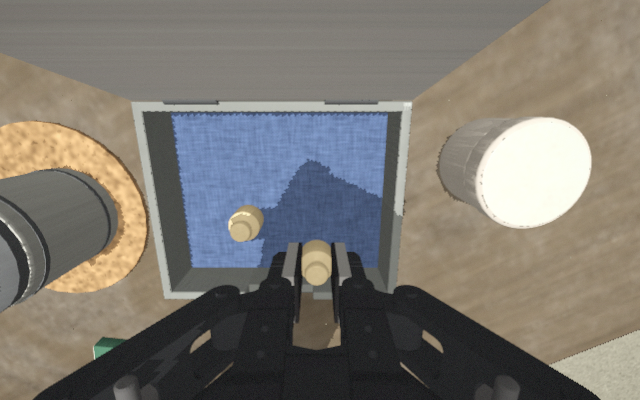

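Call:
drive_tool(series=[[-3, 20, 0, 0, 0, 0, 10], [-4, 38, 0, 0, 0, 0.4, 10], [-4, 50, 0, 0, 0, 0.5, 10], [-4, 54, 0, 0, 0, 0.5, 10], [-4, 54, 0, 0, 0, 0.5, 10]])

```text
clock: 33.6
tcp_pos: [0.4676, -0.2857, 0.0348]
orientation: [-0.497, -1.942, 1.938]
contact_force: [0.3, 0.0, -0.5]
grip_width: 0.015
```

Call:
drive_tool(series=[[0, 1, 0, 0, 0, 0, 10], [0, 2, 0, 0, 0, 0, 10]])

```text
clock: 33.8
tcp_pos: [0.4683, -0.2861, 0.0339]
orientation: [-0.499, -1.943, 1.939]
contact_force: [-0.8, 0.3, -0.3]
grip_width: 0.0149
```

Call:
drive_tool(series=[[0, 1, 0, 0, 0, 0, 10], [0, 2, 0, 0, 0, 0, 10]])

```text
clock: 34.0
tcp_pos: [0.469, -0.2864, 0.0327]
orientation: [-0.5, -1.943, 1.94]
contact_force: [-3.0, 2.5, 16.0]
grip_width: 0.0151
```

Call:
drive_tool(series=[[0, -0.5, 0, 0, 0, 0, 16], [0, -0.5, 0, 0, 0, 0, 26], [0, -0.5, 0, 0, 0, 0, 34], [0, -0.5, 0, 0, 0, 0, 34], [0, -0.5, 0, 0, 0, 0, 34]])

```text
clock: 34.5
tcp_pos: [0.469, -0.2864, 0.0331]
orientation: [-0.5, -1.943, 1.94]
contact_force: [0.2, 0.1, 0.3]
grip_width: 0.034
```

Call:
drive_tool(series=[[0, -30, 0, 0, 0, 0, 34], [0, -75, 0, 0, 0, 0, 34], [0, -120, 0, 0, 0, 0, 34], [0, -165, 0, 0, 0, 0, 34], [0, -215, 0, 0, 0, 0, 34]])

```text
clock: 35.0
tcp_pos: [0.4675, -0.2862, 0.2493]
orientation: [-0.499, -1.943, 1.939]
contact_force: [1.8, -0.1, 0.4]
grip_width: 0.0343
```

```bash
python3 - <<'E'
from h import *
st();snap('wrist','w27');snap('side','s27');snap('top','t27');crop('t27',150,60,350,290,3,'c27')
c=load('w27')
E
```

```text
t 35.0 tcp [ 0.4675 -0.2862  0.2493] F [ 1.8 -0.1  0.4] w 0.0343
[[-0.877, 0.002, -0.481], [0.481, 0.002, -0.877], [-0.001, -1.0, -0.002]] q [-0.3   0.35  0.94  1.88 -0.32  1.07 -1.3 ]
```

View pics/w27.png

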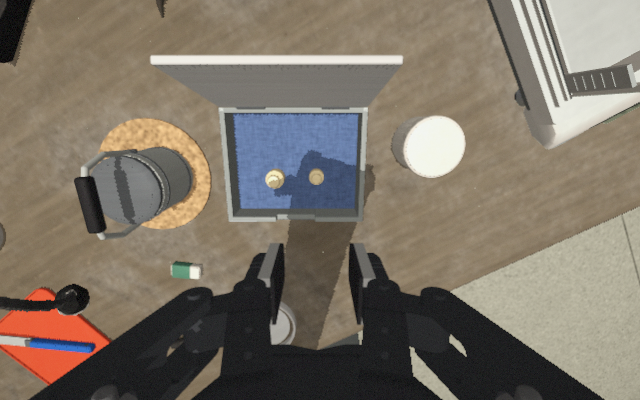

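View pics/c27.png

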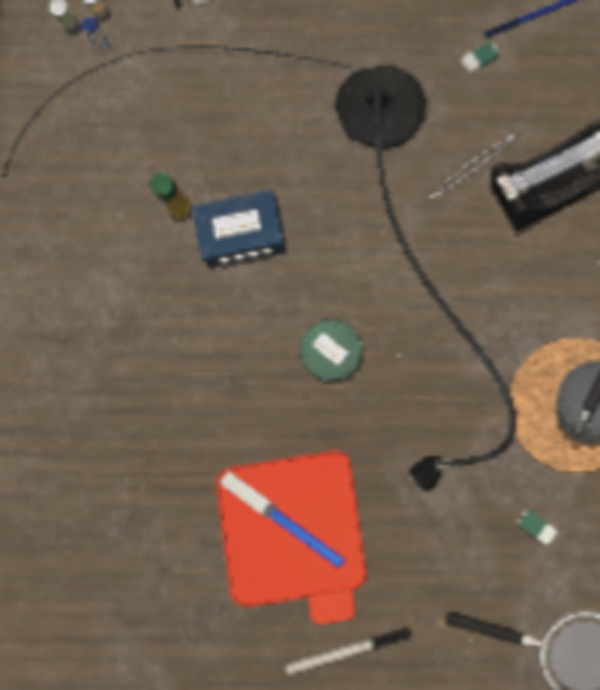

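```bash
python3 - <<'E'
from h import *
go([.6042,-.3301,.26],Rd(-118.8))
# cover top edge from w27: corners (151,60),(403,60)
for z in (.189,.195): 
    a=atz('w27',(152,57),z);b=atz('w27',(402,57),z);B=np.array([.4947,-.2698,0]);u=np.array([.876,-.482,0]);print(z,np.linalg.norm(a-b),((a+b)/2-B)@u)
E
```

```text
t 35.15 tcp [ 0.4698 -0.2877  0.2512] F [-0.1  0.7 -1.2] w 0.0336
[[-0.877, 0.01, -0.481], [0.481, -0.001, -0.877], [-0.009, -1.0, -0.004]] q [-0.3   0.35  0.94  1.88 -0.33  1.06 -1.3 ]
SHIFT [-138.3   -7.5  -27.4] TURN [ 0.2  0.1 -0.5] rows>= 2.8
0.189 0.15639505611046337 0.09118286768562052
0.195 0.1517888648388082 0.09016360529683569
```

Call:
drive_tool(series=[[-5, -25, 0, 0, 0, 0, 10], [-40, -30, -8, 0, 0, 0, 0], [-80, -30, -15, 0, 0, 0, 0], [-115, -30, -22, 0, 0, 0, 0], [-139, -30, -27, 0, 0, 0, 0]])

```text
clock: 35.65
tcp_pos: [0.6061, -0.3304, 0.2802]
orientation: [-0.503, -1.946, 1.941]
contact_force: [0.2, 1.2, 0.5]
grip_width: 0.0005
```

```bash
cat >> h.py <<'E'
def box(p):
    B=np.array([.4947,-.2698,0]);u=np.array([.876,-.482,0]);n=np.array([.482,.876,0]); d=np.array(p)-B; return (np.array([d@u,d@n,d[2]])*1000).round(1)
def wbox(bx,by,bz):
    B=np.array([.4947,-.2698,0]);u=np.array([.876,-.482,0]);n=np.array([.482,.876,0]); return B+(bx*u+by*n+np.array([0,0,bz]))/1000
E
python3 - <<'E'
from h import *
go(wbox(125,0,168),Rd(-118.8)); print(box(r.get_obs()['tcp_pos']))
E
```

```text
t 35.65 tcp [ 0.6061 -0.3304  0.2802] F [0.2 1.2 0.5] w 0.0005
[[-0.877, 0.007, -0.48], [0.48, 0.001, -0.878], [-0.006, -1.0, -0.004]] q [-0.13  0.59  0.86  1.5  -0.46  1.26 -1.29]
SHIFT [  2.5 112.2   1.1] TURN [ 0.2  0.1 -0.3] rows>= 2.2
[126.8   0.6 280.2]
```

Call:
drive_tool(series=[[0, 40, 1, 0, 0, 0, 0], [0, 80, 1, 0, 0, 0, 0], [0, 110, 1, 0, 0, 0, 0], [0, 112, 1, 0, 0, 0, 0]])

```text
clock: 36.05
tcp_pos: [0.6036, -0.3288, 0.162]
orientation: [-0.493, -1.945, 1.935]
contact_force: [0.1, -1.2, -0.3]
grip_width: 0.0003
```

```bash
python3 - <<'E'
from h import *
st(); print(box(r.get_obs()['tcp_pos'])); snap('side','s28');crop('s28',220,150,420,320,4,'c28')
E
```

```text
t 36.05 tcp [ 0.6036 -0.3288  0.162 ] F [ 0.1 -1.2 -0.3] w 0.0003
[[-0.877, -0.002, -0.48], [0.48, 0.005, -0.877], [0.004, -1.0, -0.004]] q [-0.09  0.69  0.78  1.62 -0.54  1.07 -1.22]
[123.8   0.8 162. ]
```

View pics/c28.png

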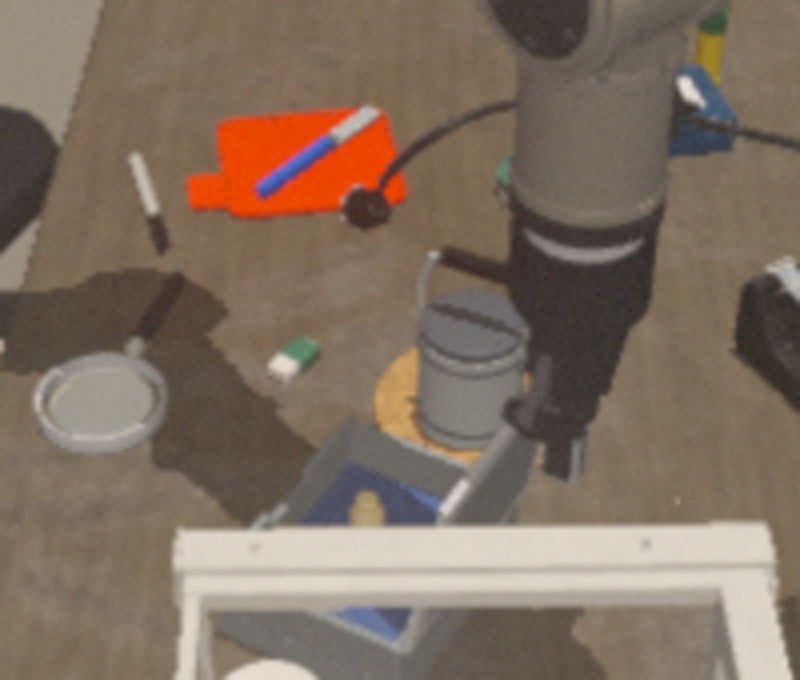

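Call:
drive_tool(series=[[15, -3, 0, 0, 0, 0, 0], [30, -5, 0, 0, 0, 0, 0], [44, -6, 0, 0, 0, 0, 0], [58, -7, 0, 0, 0, 0, 0], [71, -6, 0, 0, 0, 0, 0]])

```text
clock: 36.6
tcp_pos: [0.5434, -0.2968, 0.1732]
orientation: [-0.502, -1.946, 1.94]
contact_force: [1.2, -1.0, -1.0]
grip_width: 0.0003
```

```bash
python3 - <<'E'
from h import *
st(); print(box(r.get_obs()['tcp_pos'])); snap('side','s29');crop('s29',220,150,420,320,4,'c29')
E
```

```text
t 36.6 tcp [ 0.5434 -0.2968  0.1732] F [ 1.2 -1.  -1. ] w 0.0003
[[-0.877, 0.006, -0.48], [0.48, 0.002, -0.877], [-0.004, -1.0, -0.004]] q [-0.18  0.57  0.83  1.79 -0.5   1.   -1.23]
[ 55.7  -0.2 173.2]
```

View pics/c29.png

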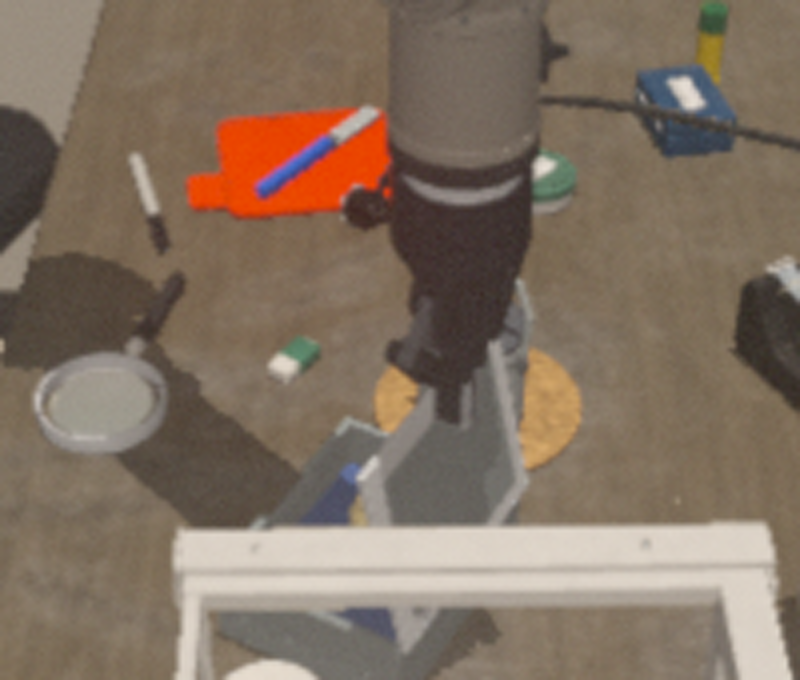

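Call:
drive_tool(series=[[10, 5, 0, 0, 0, 0, 0], [20, 11, 0, 0, 0, 0, 0], [30, 17, 0, 0, 0, 0, 0], [42, 25, 0, 0, 0, 0, 0], [53, 34, 0, 0, 0, 0, 0]])

```text
clock: 37.15
tcp_pos: [0.4946, -0.2703, 0.1386]
orientation: [-0.501, -1.946, 1.937]
contact_force: [1.6, -0.9, -0.1]
grip_width: -0.0001
```

```bash
python3 - <<'E'
from h import *
st(); print(box(r.get_obs()['tcp_pos'])); snap('side','s30');crop('s30',220,150,420,320,4,'c30')
E
```

```text
t 37.15 tcp [ 0.4946 -0.2703  0.1386] F [ 1.6 -0.9 -0.1] w -0.0001
[[-0.877, 0.004, -0.481], [0.481, 0.003, -0.877], [-0.002, -1.0, -0.005]] q [-0.22  0.52  0.82  1.95 -0.5   0.88 -1.21]
[  0.2  -0.5 138.6]
```

View pics/c30.png

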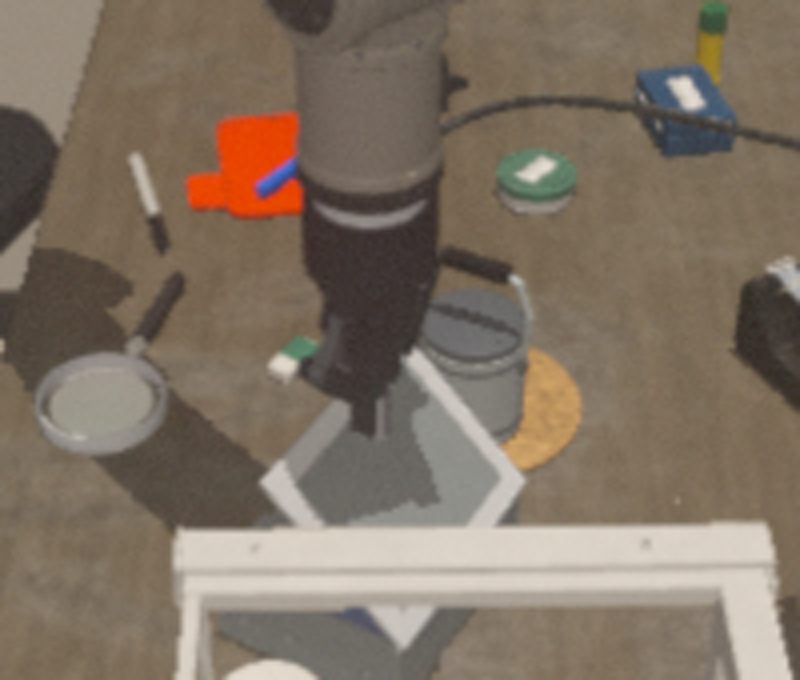

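Call:
drive_tool(series=[[9, 10, 0, 0, 0, 0, 0], [17, 21, 0, 0, 0, 0, 0], [24, 34, 0, 0, 0, 0, 0], [29, 47, 0, 0, 0, 0, 0], [33, 60, 0, 0, 0, 0, 0]])

```text
clock: 37.7
tcp_pos: [0.4633, -0.2526, 0.0761]
orientation: [-0.497, -1.945, 1.935]
contact_force: [0.9, 0.5, 0.7]
grip_width: 0.0004
```

```bash
python3 - <<'E'
from h import *
st(); print(box(r.get_obs()['tcp_pos']))
E
```

```text
t 37.7 tcp [ 0.4633 -0.2526  0.0761] F [0.9 0.5 0.7] w 0.0004
[[-0.877, 0.001, -0.481], [0.481, 0.005, -0.877], [0.001, -1.0, -0.005]] q [-0.19  0.56  0.75  2.07 -0.58  0.73 -1.14]
[-35.8  -0.1  76.1]
```

Call:
drive_tool(series=[[2, 4, 0, 0, 0, 0, 0], [2, 7, 0, 0, 0, 0, 0], [2, 10, 0, 0, 0, 0, 0], [2, 11, 0, 0, 0, 0, 0]])

```text
clock: 38.1
tcp_pos: [0.4613, -0.2516, 0.0658]
orientation: [-0.497, -1.946, 1.933]
contact_force: [-5.8, 4.5, 20.9]
grip_width: 0.0001
```

Call:
drive_tool(series=[[0, 0.5, 0, 0, 0, 0, 0], [0, 0.5, 0, 0, 0, 0, 0]])

```text
clock: 38.3
tcp_pos: [0.4613, -0.2516, 0.066]
orientation: [-0.497, -1.947, 1.932]
contact_force: [-3.4, 1.0, 9.3]
grip_width: -0.0002
```

Call:
drive_tool(series=[[0, -10, 0, 0, 0, 0, 0], [0, -50, 0, 0, 0, 0, 0], [0, -100, 0, 0, 0, 0, 0], [0, -150, 0, 0, 0, 0, 0], [0, -200, 0, 0, 0, 0, 0]])

```text
clock: 38.8
tcp_pos: [0.4606, -0.2536, 0.2684]
orientation: [-0.498, -1.946, 1.931]
contact_force: [0.9, 0.3, 0.4]
grip_width: -0.0003
```

```bash
python3 - <<'E'
from h import *
st(); snap('side','s31');crop('s31',220,150,400,340,4,'c31'); snap('wrist','w31'); snap('top','t31'); crop('t31',185,150,465,300,2.8,'c32')
a=load('w31')
E
```

```text
t 38.8 tcp [ 0.4606 -0.2536  0.2684] F [0.9 0.3 0.4] w -0.0003
[[-0.876, 0.001, -0.483], [0.483, 0.007, -0.876], [0.003, -1.0, -0.007]] q [-0.43  0.29  1.01  1.91 -0.28  1.09 -1.38]
```

View pics/c31.png

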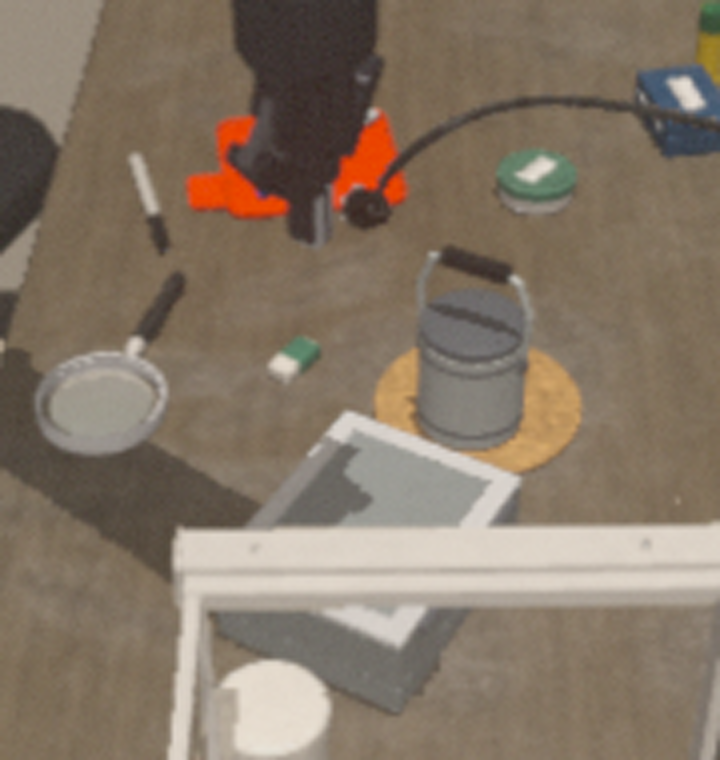

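View pics/w31.png

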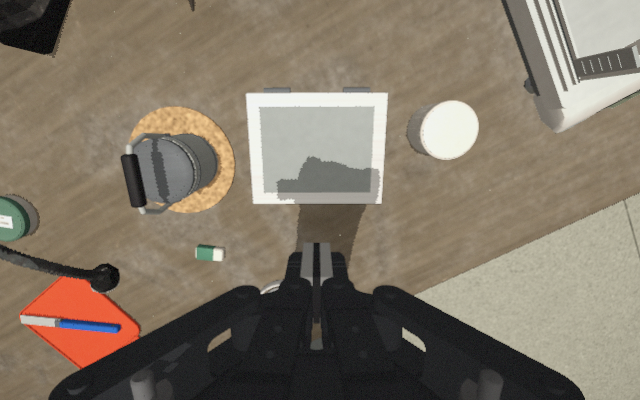

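View pics/c32.png

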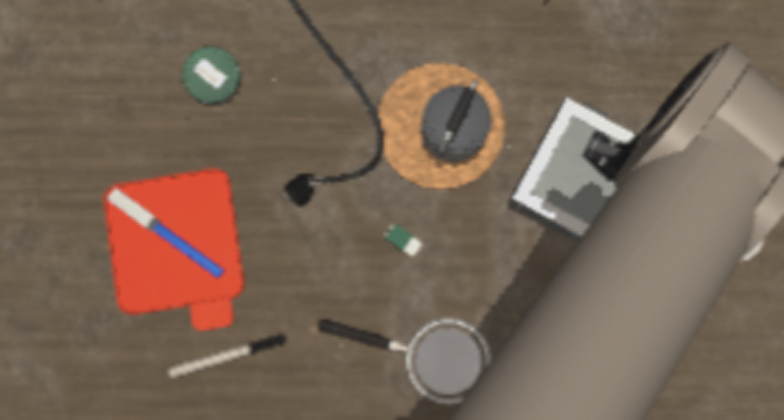

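```bash
python3 - <<'E'
from h import *
C=[(247,93),(387,93),(382,204),(252,204)]
for z in(.066,.070):
    P=[atz('w31',c,z) for c in C]; print(z,[np.linalg.norm(P[i]-P[(i+1)%4]).round(4) for i in range(4)],[box(p)[:2].tolist() for p in P])
crop('w31',235,80,400,215,4,'c33')
f=lambda u,v,z:atz('top0',((u+.5)/5-.5+185,(v+.5)/5-.5+150),z)
e=f(393,488,.016);t=f(200,347,.011);uu=(t-e)/np.linalg.norm(t-e);print(np.linalg.norm(t-e),'origin',e+uu*.065)
E
```

```text
0.066 [np.float64(0.157), np.float64(0.1294), np.float64(0.1616), np.float64(0.13)] [[64.3, 75.6], [63.6, -81.4], [-65.8, -83.3], [-65.7, 78.2]]
0.07 [np.float64(0.1552), np.float64(0.128), np.float64(0.1598), np.float64(0.1285)] [[64.0, 74.6], [63.3, -80.5], [-64.6, -82.4], [-64.5, 77.3]]
0.1569115582737786 origin [0.43215185 0.21283925 0.01392877]
```

View pics/c33.png

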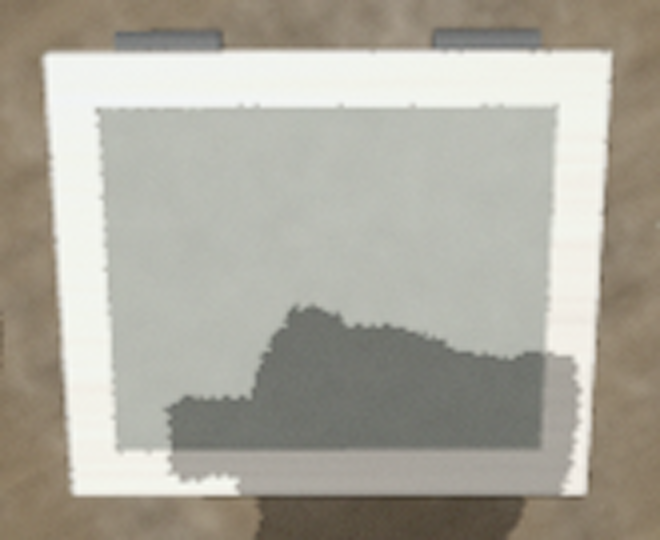

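```bash
python3 -c "
from h import *
print(r.hand_in()); st()"
```

```text
the job is handed in; nothing more can be done
None
the job is handed in; nothing more can be done
```

The job is done and handed in at about 39 s of the 210 s allowed; no verdict was reported.

**What I did**
- **Canister:** I lifted it by its handle bar and stood it on the cork mat. Its centre is about 17 mm from the mat's centre, so it stands wholly on the mat. It looked upright in every picture I took.
- **Cover:** I pushed the spatula blade about 37 mm into the slot and levered the cover open to about 98°.
- **Spatula:** I laid it back flat along the tray's diagonal. Its origin measured about 2–3 mm from the tray's middle.
- **Weights:** Only two were out, about 22 mm and 18 mm across. Both are standing in the well, and the last pictures of the left side showed no others on the table.
- **Shutting:** I pushed the cover shut with closed fingers and pressed it to a firm stop at 65.8 mm (66 mm expected), with about 21 N.

**Last checks:** In the final pictures the cover's corners match the shut box to within about 4 mm. The tin, jar and eraser look to be where they started, and the gripper was clear of everything.

None of these checks failed. The only disagreements were 2–4 mm between the cameras, and a grip width that read low on the spatula handle (about 8 mm for 12 mm), though it never slipped. I did not measure the cover angle directly. That it is shut rests on the touch height, the contact force and the pictures.

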